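# Hang the loaded weight rack level on the stand

## Robot

A 7-joint arm with a two-finger parallel gripper is mounted at the origin on the work surface. World frame = base frame: x ahead of the robot, y to its left, z up, the work surface at z = 0. Lengths are in m, angles in rad, forces in N, time in s.
With the tool pointing down it reaches from about 0.4 to 0.85 m from the base axis. Payload 10.4 kg.
Tool frame: the origin (TCP) lies at the very end of the fingers, on their centre line; the grasp point (between the pads) lies 19 mm behind it; z points along the fingers, y is the direction in which the jaws open and shut (so a half turn about z gives the same grasp; the last joint's range is limited). The gripper opens to 85 mm and grips with 20 to 120 N. Pads are 22 mm wide; open, the fingers measure 114 mm over their backs; the gripper's body (76 mm by 85 mm) begins 54 mm behind the grasp point. The pads swing forward as they close: fully open they stand 13 mm farther back than shut.
Start: joints at [1.249, 0.332, -0.065, 1.46, 0.022, 1.35, -0.088], TCP at [0.184, -0.597, 0.204] pointing down, gripper open.
Joint ranges: [-2.6, 2.6], [-0.5, 2.12], [-1.47, 1.34], [0.16, 2.42], [-1.27, 4.41], [0.06, 2.06], [-2.6, 2.6]. Speed limits (rad/s): [2.22, 2.22, 2.79, 2.79, 3.14, 3.14, 3.14].

## Interface

Orientations are given as a unit quaternion [x, y, z, w].
In Python, from workcell import manip gives the robot as it stands.
- The arm moves only by the tool arm_command, never from a script. Its arguments are lists of equal length, an entry for each row: "slide": the shift along the tool's x, y, z in mm, a list of three; "turn": the turn about the tool's z in degrees; "grip": the closure, from 0 (fully open) to 1 (shut). In form: {"slide": [[tx, ty, tz], ...], "turn": [turn, ...], "grip": [grip, ...]}. A call has 1 to 10 rows; each row shifts and turns the commanded pose from where the row before left it, along the tool's axes as they then stand; what a row does not reach is not made up. A row lasts 1/12 s, in which the tool goes at most 41.7 mm and 7.16 degrees, less where a joint would pass 70% of its speed; a pose out of reach is approached as far as the arm can. A call with a gripper value outside its range is refused whole. The fingers move at their own pace and stop on an object; "newtons" is the grip in N (left out, the last holds). Time passes only in rows, so rows that do not move let the fingers close. It gives the time, the measured TCP pose, the force and the opening at its end, in the units of the state.
- manip.get_obs(): the state, without advancing time (a new reading comes with each control period).
- manip.camera(name): name is "side" or "top"; returns the picture (480x640x3 uint8, blue, green, red); there is no depth.
- manip.camera_info(name): a dict with "fx", "fy", "cx", "cy" (pixels), "rvec" (rotation vector, rad) and "tvec" (3), from world to camera coordinates, as OpenCV has them. Camera axes: x right, y down, z forward; pixel columns grow to the right and rows downward; lengths in m; the calibration is good to about 2 mm. A picture is of the moment at which its call begins. camera_info takes no time and is no camera call.
- manip.hand_in(): hands the job in, once; it reports no verdict.
Trained networks look in the newest picture that a camera, given by its name, has taken for a name from the list of things; names that differ only in an ending like _2 or _b are one class to them, and where a whole thing is asked for, a point or a joint stands for the part that bears it (a point fixed in the world has none). Each returns a list of dicts, best first, with "score" (0 to 1); they miss things now and then, are a little off and sometimes report something else, mostly with a low value. They report only what shows in the picture. A call takes as long as a camera call.
- manip.cut_out(target, camera): "pixels" (480x640 bool, what is visible of it).
- manip.tip_of(target, camera): "xyz" ([x, y, z] in m, in the coordinates of the camera as it stood for that picture, good to about 4 mm: a listed point, or the origin of a listed thing).
The state is a dict: "clock": time; "joint_pos": joint angles; "joint_velocities": joint speeds; "tau": joint torques, N m; "position": TCP position; "ee_rot": TCP orientation; "ft_force": force on the tool from outside, world axes, zero at the start; "torque": the same for the moment, N m; "grip_width": opening from 0.0 (shut) to 1.0 (fully open).
Only numpy, scipy, OpenCV 4.12 (cv2) and the standard library are available. Lean on these libraries where they do the work, as an engineer would, in place of code of your own. Each camera call takes 0.05 s, during which the arm holds its last target.

## Task

Set up the balance demonstration: pick up the loaded white rack by its top plate and put it on the stand's peg through the one of its five holes that lets it hang level with the brass weight where it is. Slide it along the peg and press it lightly but distinctly (about 6 N, for a second) against the rubber buffer, then lower it gently onto the peg between buffer and ball and let go, so that it hangs freely, level and still. Keep the weights in their wells, do not strain the peg, and leave the other things alone.

Things in the scene. Friction and masses are not known exactly. Their poses are not given: they have to be found in the camera images.
- rack_mid (a point): Middle (62 mm up) of the white plastic rack on the bench: 150 wide (its y), 44 deep (its x), 124 high (z). Tray 150 x 44 x 20 at the bottom with 3 wells at y = -50, 0, +50; open window above it; then a flat upright plate 8 thick (across x, at x = 0), 150 wide, from 62 to 124 mm up, joined to the tray by end posts. Grip it across the plate's top edge: the 34 mm above the holes are plain
- rack: The whole rack, same axes as rack_mid; origin at the centre of its underside. Empty it weighs 150 g (10 % either way), spread evenly left and right, so that only the weights in its wells shift its balance. It may go on the peg either way round, tray down, plate square to the peg
- stand: Support stand fixed to the bench: black base 200 x 130 x 18, origin at the centre of its underside, x axis along the peg. Upright rod (12 dia, top 263 mm up) at x = +60; level steel peg, 7 dia, axis 200 mm up, runs from a grey boss head on the rod (x = 42 to 74) out to a red ball end at x = -85. The peg's clamp slips if the rack loads it with over 15 N: keep below
- peg_tip (a point): Centre of the red ball (11 mm diameter) on the free end of the peg, 200 mm above the bench. Axes as the stand: x runs from the ball along the peg to the rod (145 mm on), z up; the rack's plate goes on in +x
- collar: Brass stop collar (18 dia, 12 long), fixed on the peg; origin on the peg axis at its face towards the ball, 59 mm behind the ball's centre; axes as the stand. A steel screw bush holds a black rubber buffer disc (16 dia) out in front: its face is 33 to 45 mm behind the ball's centre, set differently each time and not measured: feel for it. The buffer yields 1 mm per 4 N; never press over 15 N
- brass_center (a point): Centre of the brass weight, 26 mm diameter x 44 mm high, 200 g, standing in one of the rack's three wells (which one differs); its underside is 5 mm above the rack's underside, wells 15 mm deep
- plug_a_center (a point): Centre of a blue plastic dummy weight, same size, 28 g, in another well
- plug_b_center (a point): Centre of the other blue plastic dummy weight, same size, 28 g, in the remaining well
- hole1 (a point): Centre of hole 1 of 5 in the rack's plate, 15 mm round, through along the rack's x axis, at y = -42 mm from the rack's middle, 82 mm above its underside (42 mm below the plate's top edge); holes are 21 mm apart. Axes as the rack. Hanging on the peg, its centre is 4 mm below the peg's axis
- hole2 (a point): Centre of hole 2 of 5 in the rack's plate, 15 mm round, through along the rack's x axis, at y = -21 mm from the rack's middle, 82 mm above its underside (42 mm below the plate's top edge); holes are 21 mm apart. Axes as the rack. Hanging on the peg, its centre is 4 mm below the peg's axis
- hole3 (a point): Centre of hole 3 of 5 in the rack's plate, 15 mm round, through along the rack's x axis, at y = 0 mm from the rack's middle, 82 mm above its underside (42 mm below the plate's top edge); holes are 21 mm apart. Axes as the rack. Hanging on the peg, its centre is 4 mm below the peg's axis
- hole4 (a point): Centre of hole 4 of 5 in the rack's plate, 15 mm round, through along the rack's x axis, at y = 21 mm from the rack's middle, 82 mm above its underside (42 mm below the plate's top edge); holes are 21 mm apart. Axes as the rack. Hanging on the peg, its centre is 4 mm below the peg's axis
- hole5 (a point): Centre of hole 5 of 5 in the rack's plate, 15 mm round, through along the rack's x axis, at y = 42 mm from the rack's middle, 82 mm above its underside (42 mm below the plate's top edge); holes are 21 mm apart. Axes as the rack. Hanging on the peg, its centre is 4 mm below the peg's axis
- spare_weight: Spare brass weight like the one in the rack, standing by itself on the bench (26 dia x 44 high); leave alone; origin under its centre
- flask: Stoppered conical glass flask, 80 dia x 105 high; leave alone; origin under its centre
- amber_jar: Brown glass jar with black cap, 54 dia x 90 high; leave alone; origin under its centre
- wood_block: Small wooden block 50 x 35 x 15; leave alone; origin under its centre
- brush_beaker: Glass beaker 74 dia x 90 high with sticks and brushes standing up to 165 high; leave alone; origin under its centre
- clamp: Steel clamp lying on the bench, about 205 x 70 x 24; leave alone; origin at its middle, on the bench

How it is judged:
On the way, in this order (a step that is already met when the one before it is completed fails the run):
1. the rack is lifted off the bench (height (world z) of rack_mid above 0.1 m), for 0.2 s.
2. with the peg through one of its holes, the rack is pressed against the buffer with more than 3 N for 0.4 s (((x of hole1 in the frame of peg_tip between 0.004 and 0.05 m and y of hole1 in the frame of peg_tip between -0.006 and 0.006 m and z of hole1 in the frame of peg_tip between -0.009 and 0.006 m) or (x of hole2 in the frame of peg_tip between 0.004 and 0.05 m and y of hole2 in the frame of peg_tip between -0.006 and 0.006 m and z of hole2 in the frame of peg_tip between -0.009 and 0.006 m) or (x of hole3 in the frame of peg_tip between 0.004 and 0.05 m and y of hole3 in the frame of peg_tip between -0.006 and 0.006 m and z of hole3 in the frame of peg_tip between -0.009 and 0.006 m) or (x of hole4 in the frame of peg_tip between 0.004 and 0.05 m and y of hole4 in the frame of peg_tip between -0.006 and 0.006 m and z of hole4 in the frame of peg_tip between -0.009 and 0.006 m) or (x of hole5 in the frame of peg_tip between 0.004 and 0.05 m and y of hole5 in the frame of peg_tip between -0.006 and 0.006 m and z of hole5 in the frame of peg_tip between -0.009 and 0.006 m)) and contact force between rack and collar above 3 N), for 0.4 s.
At the end, for the whole second after the job is handed in: The rack hangs released on the peg by a hole (hole centre within 6 mm sideways of the peg axis, at most 9 mm below it), plate between buffer and ball, level to 0.14 rad, at rest (under 0.03 m/s, 0.3 rad/s), all three weights down in their wells (at most 8 mm up) (((x of hole1 in the frame of peg_tip between 0.004 and 0.05 m and y of hole1 in the frame of peg_tip between -0.006 and 0.006 m and z of hole1 in the frame of peg_tip between -0.009 and 0.006 m) or (x of hole2 in the frame of peg_tip between 0.004 and 0.05 m and y of hole2 in the frame of peg_tip between -0.006 and 0.006 m and z of hole2 in the frame of peg_tip between -0.009 and 0.006 m) or (x of hole3 in the frame of peg_tip between 0.004 and 0.05 m and y of hole3 in the frame of peg_tip between -0.006 and 0.006 m and z of hole3 in the frame of peg_tip between -0.009 and 0.006 m) or (x of hole4 in the frame of peg_tip between 0.004 and 0.05 m and y of hole4 in the frame of peg_tip between -0.006 and 0.006 m and z of hole4 in the frame of peg_tip between -0.009 and 0.006 m) or (x of hole5 in the frame of peg_tip between 0.004 and 0.05 m and y of hole5 in the frame of peg_tip between -0.006 and 0.006 m and z of hole5 in the frame of peg_tip between -0.009 and 0.006 m)) and angle between rack_mid's own z axis and vertical below 0.14 rad and linear speed of rack below 0.03 m/s and angular speed of rack below 0.3 rad/s and z of each of brass_center, plug_a_center, plug_b_center in the frame of rack_mid below -0.025 m); the robot touches nothing.
It fails at once if the rack loads the stand or its peg with more than 15 N (contact force between rack and stand above 15 N).
It fails at once if the rack presses the collar's buffer with more than 15 N (contact force between rack and collar above 15 N).
It fails at once if a weight comes out of its well (z of any of brass_center, plug_a_center, plug_b_center in the frame of rack_mid above -0.018 m).
It fails at once if one of the other things on the bench is moved more than 25 mm (distance of any of spare_weight, flask, amber_jar, wood_block, brush_beaker, clamp from where it was at the start of the episode above 0.025 m).
It also fails if it takes over 64 s, if anything falls off the work surface, if the arm or the gripper's body presses on something with over 40 N, if the wrist force passes 120 N, or if a joint passes its speed limit or range.

## Working session

There is one attempt and no reset: what is moved stays moved. The work goes in short steps, Python scripts to look and compute and a tool call to move; the robot and the scene stay as the last step left them, time stands still between calls to the robot, and variables do not carry over. Pictures are saved under pics/ and viewed, and the job is handed in when it is done.

Besides the shell and the picture viewer there is one more tool, called after ">>>" as name(argument=value, ...) on one line, values as JSON. arm_command: Moves the arm, as the interface text tells. Its arguments: {"type":"object","properties":{"slide":{"type":"array","items":{"type":"array","items":{"type":"number"}}},"turn":{"type":"array","items":{"type":"number"}},"grip":{"type":"array","items":{"type":"number"}},"newtons":{"type":"number"}},"required":["slide","turn","grip"]}

```bash
mkdir -p pics; ls; python3 - <<'E'
from workcell import manip
import cv2
print(manip.get_obs())
for n in ("side","top"):
    cv2.imwrite(f"pics/{n}0.png",manip.camera(n)); print(manip.camera_info(n))
E
```

```text
pics
{'clock': 0.0, 'joint_pos': array([ 1.24942057,  0.33285459, -0.06473042,  1.46092076,  0.02158752,
        1.34986612, -0.08850251]), 'joint_velocities': array([ 5.49579596e-05, -8.39022900e-04, -6.40885047e-04,  8.67123865e-04,
        8.65726525e-04, -1.71711493e-03, -7.68913780e-04]), 'tau': array([-5.98328256e-05, -6.25445509e+01,  4.90344618e-02, -3.91609025e+01,
        1.61334575e-02,  9.85086313e-03,  1.35335557e-05]), 'position': array([ 0.18386989, -0.59692998,  0.20273662]), 'ee_rot': array([ 9.88858861e-01,  1.48854609e-01, -1.20059877e-04, -6.66189122e-04]), 'ft_force': array([ 0.49076076,  0.55951883, -0.45647139]), 'torque': array([ 0.00364268,  0.01543615, -0.00912106]), 'grip_width': 1.0003940510299174}
{'fx': 564.4700331366907, 'fy': 564.4700331366907, 'cx': 319.62925537723595, 'cy': 234.96280194756864, 'rvec': array([ 0.3879629 , -2.75799782,  1.1589703 ]), 'tvec': array([0.57510608, 0.18919397, 1.16530235])}
{'fx': 586.1351350550298, 'fy': 586.1351350550298, 'cx': 320.9437036015682, 'cy': 235.94345090949858, 'rvec': array([ 2.19438928, -2.17766607,  0.10536946]), 'tvec': array([0.0170504 , 0.58932662, 1.52154618])}
```

View pics/side0.png

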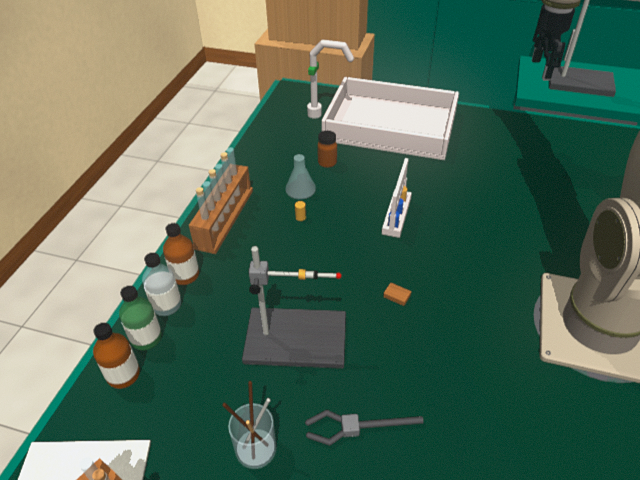

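View pics/top0.png

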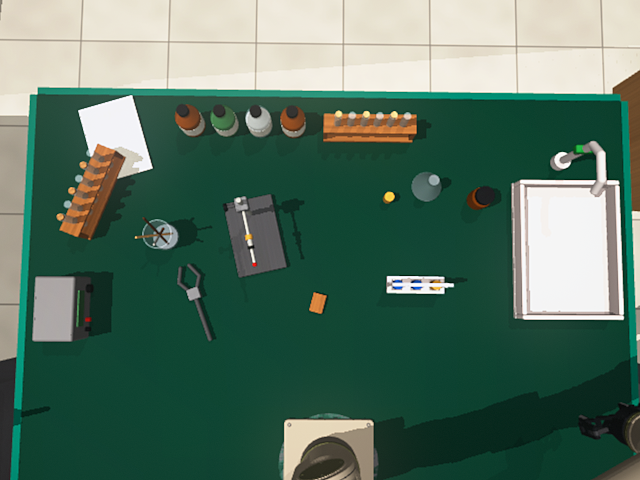

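```bash
cat > h.py <<'E'
from workcell import manip
import numpy as np, cv2
def cam(n):
    i=manip.camera_info(n); R,_=cv2.Rodrigues(i["rvec"]); K=np.array([[i["fx"],0,i["cx"]],[0,i["fy"],i["cy"]],[0,0,1]])
    return K,R,np.array(i["tvec"])
def c2w(n,p):
    K,R,t=cam(n); return R.T@(np.asarray(p)-t)
def proj(n,P):
    K,R,t=cam(n); P=np.atleast_2d(P); c=P@R.T+t; u=c@K.T; return u[:,:2]/u[:,2:]
def ray(n,uv):
    K,R,t=cam(n); o=-R.T@t; d=R.T@np.linalg.inv(K)@np.array([uv[0],uv[1],1.]); return o,d/np.linalg.norm(d)
def atz(n,uv,z):
    o,d=ray(n,uv); return o+d*(z-o[2])/d[2]
def tri(uvs,uvt):
    o1,d1=ray("side",uvs);o2,d2=ray("top",uvt)
    A=np.stack([d1,-d2],1); s=np.linalg.lstsq(A,o2-o1,rcond=None)[0]
    p,q=o1+d1*s[0],o2+d2*s[1]; return (p+q)/2,np.linalg.norm(p-q)
E
python3 - <<'E'
from h import *
np.set_printoptions(precision=4,suppress=True)
for n in ("side","top"):
    manip.camera(n)
    for t in ["rack","rack_mid","brass_center","plug_a_center","hole1","hole3","peg_tip","collar","stand"]:
        r=manip.tip_of(t,n)
        print(n,t,[(round(x["score"],2),c2w(n,x["xyz"]).round(4).tolist()) for x in r[:5]])
print(manip.get_obs()["clock"])
E
python3 - <<'E'
import cv2
a=cv2.imread("pics/side0.png"); b=cv2.imread("pics/top0.png")
s1=cv2.resize(a[145:245,370:430],None,fx=6,fy=6,interpolation=cv2.INTER_CUBIC)
s2=cv2.resize(b[265:305,375:465],None,fx=8,fy=8,interpolation=cv2.INTER_CUBIC)
cv2.imwrite("pics/s1.png",s1);cv2.imwrite("pics/s2.png",s2)
cv2.imwrite("pics/s3.png",cv2.resize(a[235:305,240:350],None,fx=7,fy=7,interpolation=cv2.INTER_CUBIC))
cv2.imwrite("pics/s4.png",cv2.resize(b[190:280,220:290],None,fx=6,fy=6,interpolation=cv2.INTER_CUBIC))
E
```

```text
side rack [(0.98, [0.4648, -0.2293, -0.0006]), (0.23, [0.4143, 0.0338, 0.0035])]
side rack_mid [(0.9, [0.4676, -0.2225, 0.0618])]
side brass_center [(0.64, [0.4638, -0.278, 0.0262]), (0.58, [0.5898, 0.1971, 0.0])]
side plug_a_center [(0.54, [0.4642, -0.2242, 0.026])]
side hole1 [(0.91, [0.4622, -0.2464, 0.0831]), (0.89, [0.466, -0.1839, 0.0863]), (0.83, [0.4633, -0.2066, 0.0854]), (0.73, [0.4651, -0.2665, 0.0795]), (0.58, [0.4646, -0.2283, 0.0822])]
side hole3 [(0.91, [0.4622, -0.2464, 0.0831]), (0.89, [0.466, -0.1839, 0.0863]), (0.83, [0.4633, -0.2066, 0.0854]), (0.73, [0.4651, -0.2665, 0.0795]), (0.58, [0.4646, -0.2283, 0.0822])]
side peg_tip [(0.91, [0.5152, 0.1795, 0.2015]), (0.64, [0.4666, -0.2702, 0.0809])]
side collar [(0.68, [0.5632, 0.1943, 0.202]), (0.68, [0.469, -0.2752, 0.0268]), (0.34, [0.4624, -0.2441, 0.0825]), (0.23, [0.4691, -0.1857, 0.0853])]
side stand [(0.79, [0.591, 0.196, 0.0005]), (0.64, [0.4647, -0.2258, 0.0786]), (0.39, [0.4665, -0.223, 0.0245])]
top rack [(0.87, [0.4661, -0.2324, -0.003])]
top rack_mid []
top brass_center [(0.43, [0.4609, -0.2757, 0.0296])]
top plug_a_center [(0.55, [0.4663, -0.226, 0.0267])]
top hole1 [(0.92, [0.4614, -0.1863, 0.0777]), (0.76, [0.4596, -0.2672, 0.0827]), (0.67, [0.462, -0.2493, 0.084]), (0.59, [0.4667, -0.2221, 0.0847]), (0.58, [0.4602, -0.2074, 0.0809])]
top hole3 [(0.92, [0.4614, -0.1863, 0.0777]), (0.76, [0.4596, -0.2672, 0.0827]), (0.67, [0.462, -0.2493, 0.084]), (0.59, [0.4667, -0.2221, 0.0847]), (0.58, [0.4602, -0.2074, 0.0809])]
top peg_tip [(0.63, [0.5117, 0.1732, 0.2005]), (0.49, [0.3953, 0.3376, -0.0027])]
top collar [(0.67, [0.4639, -0.2062, 0.083]), (0.51, [0.5666, 0.1937, 0.2001]), (0.36, [0.4622, -0.2287, -0.0024]), (0.31, [0.5905, 0.196, -0.0055])]
top stand [(0.74, [0.4653, -0.2249, 0.0285]), (0.62, [0.5897, 0.195, -0.0017])]
1.1
```

View pics/s1.png

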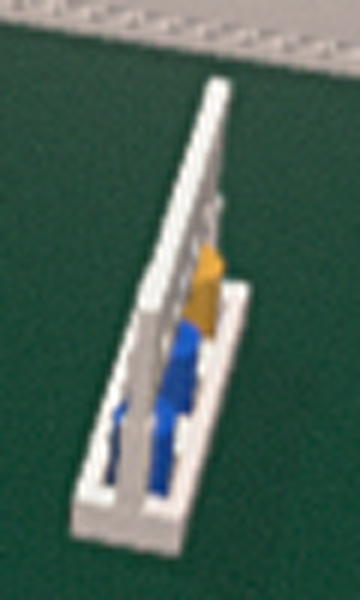

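View pics/s2.png

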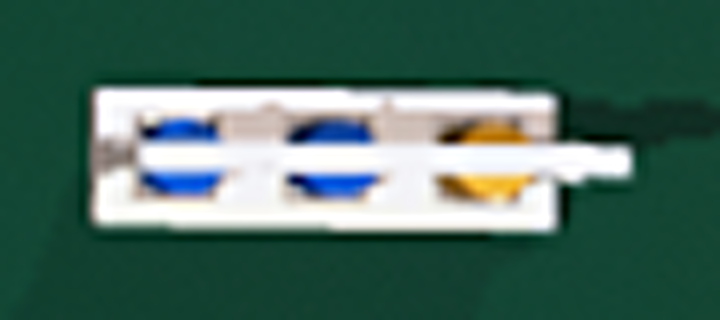

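View pics/s3.png

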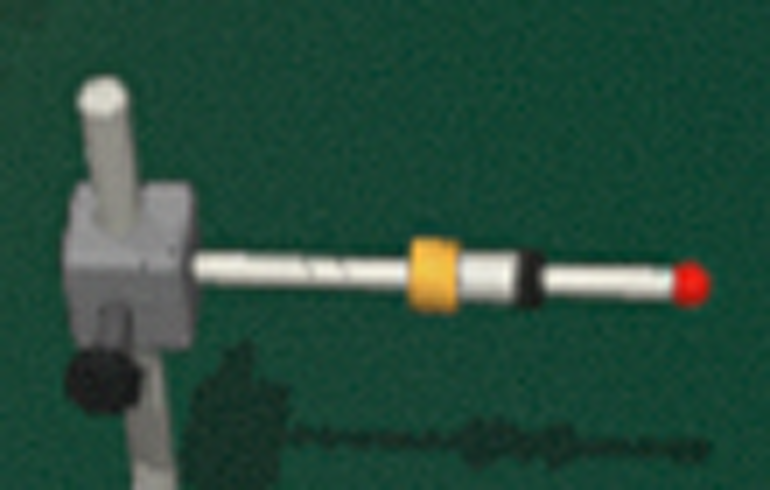

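View pics/s4.png

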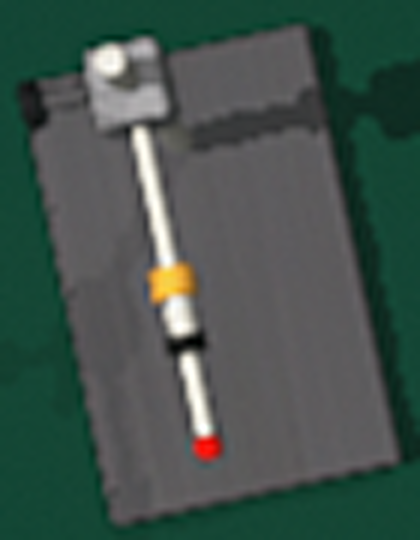

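```bash
cat > meas.py <<'E'
from h import *
np.set_printoptions(precision=4,suppress=True)
def avg(n,k=4): return np.mean([manip.camera(n).astype(float) for _ in range(k)],0)
def red(im,lo=None):
    b,g,r=im[...,0],im[...,1],im[...,2]
    w=np.clip(r-np.maximum(b,g)-60,0,None)
    return w
def ball(im,uv,h=7):
    u,v=map(int,np.round(uv)); p=red(im)[v-h:v+h+1,u-h:u+h+1]
    yy,xx=np.mgrid[v-h:v+h+1,u-h:u+h+1]; return np.array([(xx*p).sum(),(yy*p).sum()])/p.sum()
E
python3 - <<'E'
from meas import *
S=avg("side");T=avg("top"); np.save("S0.npy",S);np.save("T0.npy",T)
bs=ball(S,(338.6,275.7));bt=ball(T,(254.5,264.5))
P,e=tri(bs,bt);print("ball",bs,bt,P,e, "top z.2",atz("top",bt,.2),"side z.2",atz("side",bs,.2))
# peg axis in top: bright pixels between ball and boss
def line(im,a,b,n,thr):
    g=im.min(2)
    a=np.array(a,float);b=np.array(b,float);d=(b-a)/np.linalg.norm(b-a);nrm=np.array([-d[1],d[0]])
    pts=[]
    for s in np.arange(0,np.linalg.norm(b-a),.5):
        o=np.arange(-5,5.01,.1); q=a+s*d+o[:,None]*nrm
        v=cv2.remap(g.astype(np.float32),q[:,0].astype(np.float32)[None],q[:,1].astype(np.float32)[None],cv2.INTER_LINEAR)[0]
        bgv=np.median(np.r_[v[:10],v[-10:]]); w=np.clip(v-bgv-thr,0,None)
        if w.sum()>0: pts.append(a+s*d+nrm*(w*o).sum()/w.sum())
    return np.array(pts)
for n,im,segs in (("top",T,[((242.5,212),(247.5,233)),((252,250),(254,260))]),("side",S,[((270,273.2),(297,273.8)),((319,275),(334,275.5))])):
    L=np.concatenate([line(im,a,b,n,25) for a,b in segs]); 
    W=np.array([atz(n,p,.2) for p in L]); 
    vx,vy,x0,y0=cv2.fitLine(W[:,:2].astype(np.float32),cv2.DIST_HUBER,0,.01,.01).ravel()
    if vx<0: vx,vy=-vx,-vy
    r=(W[:,:2]-[x0,y0])@[-vy,vx]
    print(n,len(L),"yaw",np.degrees(np.arctan2(vy,vx)),"y at x=.513",y0+(0.513-x0)*vy/vx,"rms",r.std())
E
```

```text
ball [338.1658 275.0257] [254.0104 264.1533] [0.5083 0.1791 0.2001] 0.0013673004711487638 top z.2 [0.5076 0.179  0.2   ] side z.2 [0.509  0.1792 0.2   ]
top 65 yaw 13.011272 y at x=.513 0.18013963 rms 7.405689037327874e-05
side 86 yaw 12.989989 y at x=.513 0.18008587 rms 0.00010161252404148088
```

```bash
python3 - <<'E'
from meas import *
T=np.load("T0.npy");S=np.load("S0.npy")
# tray outline edges via brightness threshold, top view
g=T.min(2).astype(np.float32)
def edge_cols(us,v0,v1):
    out=[]
    for u in us:
        c=g[v0:v1,u]; t=(c.min()+c.max())/2
        i=np.where((c[:-1]-t)*(c[1:]-t)<0)[0]
        i=i[0]; out.append((u,v0+i+(t-c[i])/(c[i+1]-c[i])))
    return np.array(out)
up=edge_cols(range(389,443),270,280); lo=edge_cols(range(389,443),290,299)
for nm,e,z in (("up",up,.02),("lo",lo,.02),("lo0",lo,.0)):
    W=np.array([atz("top",p,z) for p in e])[:,:2]
    vx,vy,x0,y0=cv2.fitLine(W.astype(np.float32),cv2.DIST_HUBER,0,.01,.01).ravel()
    print(nm,"yaw of plate line vs y:",np.degrees(np.arctan2(-vx,vy)) if vy>0 else np.degrees(np.arctan2(vx,-vy)),"x at y=-.228",x0+(-.228-y0)*vx/vy)
def edge_rows(vs,u0,u1):
    out=[]
    for v in vs:
        c=g[v,u0:u1]; t=(c.min()+c.max())/2
        i=np.where((c[:-1]-t)*(c[1:]-t)<0)[0][0]; out.append((u0+i+(t-c[i])/(c[i+1]-c[i]),v))
    return np.array(out)
for nm,vs,a,b in (("L",list(range(278,282))+list(range(289,292)),380,391),("R",list(range(278,281))+list(range(289,292)),440,450)):
    e=edge_rows(vs,a,b); W=np.array([atz("top",p,.02) for p in e]); print(nm,W[:,:2].mean(0),W[:,1].std())
# plate tip end (right) at z=.124
e=edge_rows(range(284,287),448,460); print("plate end",[atz("top",p,.124) for p in e])
for u in range(447,453):
    c=g[278:293,u]; w=np.clip(c-80,0,None); print(u,atz("top",(u,(w*np.arange(278,293)).sum()/w.sum()),.124))
E
```

```text
up yaw of plate line vs y: -0.014463837 x at y=-.228 0.48655307
lo yaw of plate line vs y: -0.13147181 x at y=-.228 0.44049102
lo0 yaw of plate line vs y: -0.13153328 x at y=-.228 0.44022027
L [ 0.4641 -0.151 ] 0.00031727966415455525Traceback (most recent call last):
  File "<stdin>", line 24, in <module>
  File "<stdin>", line 21, in edge_rows
IndexError: index 0 is out of bounds for axis 0 with size 0
```

>>> arm_command(slide=[[0,0,0],[0,0,0],[0,0,0],[0,0,0],[0,0,0],[0,0,0],[0,0,0],[0,0,0],[0,0,0],[0,0,0]], turn=[-7,-7,-7,-7,-7,-7,-7,-7,-7,-7], grip=[0,0,0,0,0,0,0,0,0,0], newtons=40)

```text
clock: 2.33
position: [0.184, -0.5973, 0.2035]
ee_rot: [0.723, 0.691, 0.0, 0.0]
ft_force: [-0.5, 0.3, -0.2]
grip_width: 0.999
```

>>> arm_command(slide=[[0,0,0],[15,12,0],[22,17,0],[22,17,0],[22,17,0],[22,17,0],[22,17,0],[22,17,0],[22,17,0],[22,17,0]], turn=[-2.6,0,0,0,0,0,0,0,0,0], grip=[0,0,0,0,0,0,0,0,0,0])

```text
clock: 3.17
position: [0.3336, -0.406, 0.2037]
ee_rot: [0.709, 0.705, -0.0, 0.0]
ft_force: [0.1, 0.1, 0.1]
grip_width: 1.0
```

>>> arm_command(slide=[[22,17,0],[22,17,0],[22,17,0],[22,17,0],[22,17,0],[22,17,0],[15,15,0],[10,9,0],[0,0,0],[0,0,0]], turn=[0,0,0,0,0,0,0,0,0,0], grip=[0,0,0,0,0,0,0,0,0,0])

```text
clock: 4.0
position: [0.4599, -0.2503, 0.2036]
ee_rot: [0.708, 0.706, -0.0, 0.0]
ft_force: [0.1, -0.6, 0.7]
grip_width: 1.001
```

>>> arm_command(slide=[[3,3.5,8],[0,0,12],[0,0,12],[0,0,12],[0,0,12],[0,0,12],[0,0,8],[0,0,4],[0,0,0],[0,0,0]], turn=[0,0,0,0,0,0,0,0,0,0], grip=[0,0,0,0,0,0,0,0,0,0])

```text
clock: 4.83
position: [0.4634, -0.2477, 0.1237]
ee_rot: [0.709, 0.705, 0.0, 0.0]
ft_force: [-0.2, 0.5, 0.3]
grip_width: 0.998
```

```bash
python3 - <<'E'
from meas import *
S=manip.camera("side");T=manip.camera("top")
cv2.imwrite("pics/s5.png",np.hstack([cv2.resize(S[125:245,360:440],(400,600),interpolation=cv2.INTER_CUBIC),cv2.resize(T[250:320,370:417+53],(400,280),interpolation=cv2.INTER_CUBIC).repeat(1,0) if 0 else cv2.copyMakeBorder(cv2.resize(T[250:320,370:470],(400,280),interpolation=cv2.INTER_CUBIC),0,320,0,0,cv2.BORDER_CONSTANT)]))
E
```

```text
(no output)
```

View pics/s5.png

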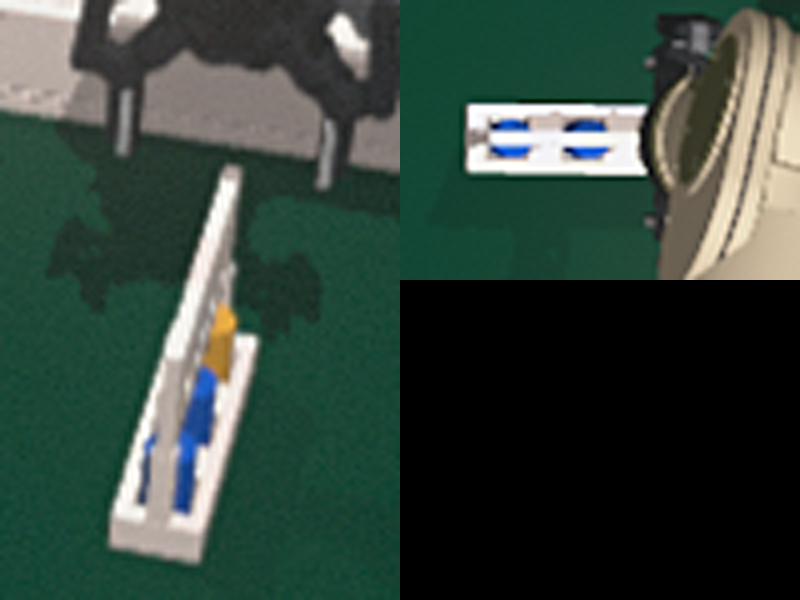

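>>> arm_command(slide=[[0,0,6],[0,0,8],[0,0,7],[0,0,3.5],[0,0,0],[0,0,0],[0,0,0],[0,0,0],[0,0,0],[0,0,0]], turn=[-0.3,0,0,0,0,0,0,0,0,0], grip=[0,0,0,0,0.3,0.6,0.7,0.8,0.9,1], newtons=40)

```text
clock: 5.77
position: [0.4634, -0.2478, 0.0993]
ee_rot: [0.707, 0.707, 0.0, 0.0]
ft_force: [-0.6, 0.2, -0.4]
grip_width: 0.147
```

>>> arm_command(slide=[[0,0,0],[0,0,0],[0,0,0],[0,0,0]], turn=[0,0,0,0], grip=[1,1,1,1])

```text
clock: 6.1
position: [0.4632, -0.2477, 0.099]
ee_rot: [0.707, 0.707, -0.0, 0.0]
ft_force: [-0.8, -0.6, 0.2]
grip_width: 0.001
```

```bash
cat > look.py <<'E'
from meas import *
import sys
S=manip.camera("side");T=manip.camera("top")
n=sys.argv[1]; s=list(map(int,sys.argv[2].split(',')));t=list(map(int,sys.argv[3].split(',')))
def c(im,b): 
    im=im[b[1]:b[3],b[0]:b[2]]; k=min(400/im.shape[1],600/im.shape[0]); im=cv2.resize(im,None,fx=k,fy=k,interpolation=cv2.INTER_CUBIC)[:600,:400]
    return cv2.copyMakeBorder(im,0,600-im.shape[0],0,400-im.shape[1],cv2.BORDER_CONSTANT)
cv2.imwrite(f"pics/{n}.png",np.hstack([c(S,s),c(T,t)]))
E
python3 look.py s6 360,125,440,245 370,250,470,350
```

```text
(no output)
```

View pics/s6.png

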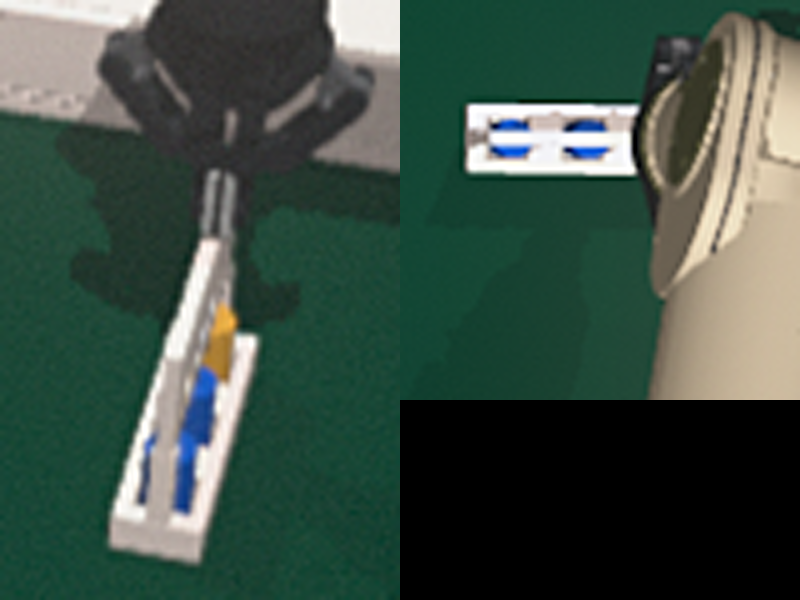

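>>> arm_command(slide=[[0,0,-2],[0,0,-4],[0,0,-6],[0,0,-8],[0,0,-8],[0,0,-8],[0,0,-6],[0,0,-4],[0,0,-2],[0,0,0]], turn=[0,0,0,0,0,0,0,0,0,0], grip=[1,1,1,1,1,1,1,1,1,1])

```text
clock: 7.03
position: [0.4634, -0.2478, 0.1475]
ee_rot: [0.707, 0.707, 0.0, 0.0]
ft_force: [-0.9, 0.1, 0.1]
grip_width: -0.0
```

```bash
python3 look.py s7 360,105,440,225 370,250,470,350
```

```text
(no output)
```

View pics/s7.png

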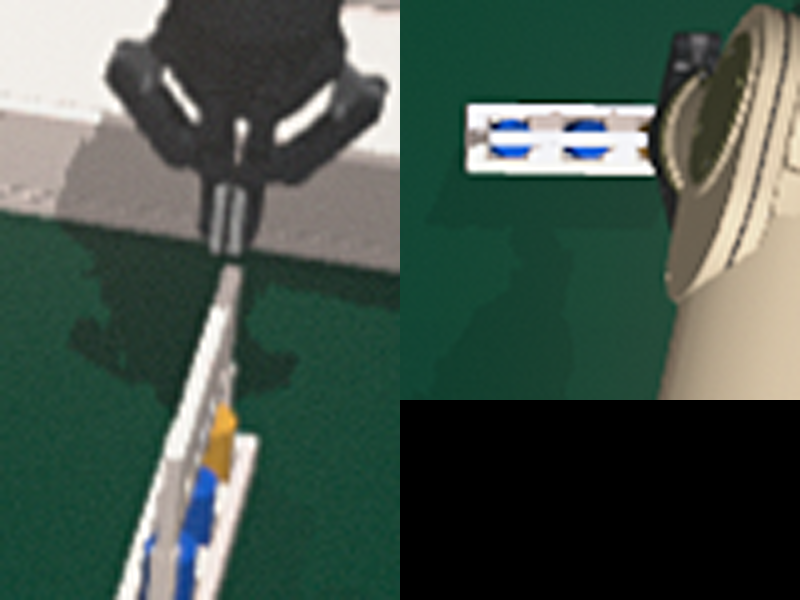

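```bash
python3 - <<'E'
from meas import *
P=manip.get_obs()["position"]; print(P,proj("side",P),proj("top",P))
for y in (-.151,-.226,-.247,-.301): print(y,proj("side",[.4635,y,.124]),proj("top",[.4635,y,.124]))
for n in("side","top"):
    manip.camera(n)
    for t in ("rack","hole3","rack_mid"): print(n,t,[(round(x["score"],2),c2w(n,x["xyz"]).round(4).tolist()) for x in manip.tip_of(t,n)[:5]])
E
python3 - <<'E'
import cv2
a=cv2.imread("pics/side0.png");
from h import *
for y in (-.151,-.226,-.247,-.301):
    for z in (.124,):
        u,v=proj("side",[.4635,y,z])[0]; cv2.circle(a,(int(round(u)),int(round(v))),1,(0,0,255),-1)
cv2.imwrite("pics/s8.png",cv2.resize(a[145:245,370:430],None,fx=6,fy=6,interpolation=cv2.INTER_NEAREST))
E
```

```text
[ 0.4631 -0.2476  0.1468] [[403.8446 163.3442]] [[432.6517 284.6886]]
-0.151 [[395.0902 196.3579]] [[391.4834 284.2231]]
-0.226 [[401.153  176.4493]] [[421.9739 284.4395]]
-0.247 [[402.7678 171.1467]] [[430.5034 284.5   ]]
-0.301 [[406.7661 158.0171]] [[452.4208 284.6556]]
side rack [(0.79, [0.4647, -0.2254, -0.0]), (0.73, [0.5121, 0.1787, 0.1989]), (0.26, [0.4632, -0.2431, 0.084])]
side hole3 [(0.93, [0.4648, -0.2038, 0.0859]), (0.75, [0.4663, -0.1819, 0.0868]), (0.74, [0.4663, -0.2255, 0.0796]), (0.72, [0.466, -0.2689, 0.081]), (0.55, [0.463, -0.2446, 0.0831])]
side rack_mid [(0.72, [0.4692, -0.2263, 0.0613])]
top rack [(0.7, [0.4644, -0.2293, -0.0014])]
top hole3 [(0.91, [0.4634, -0.2252, 0.0814]), (0.79, [0.4629, -0.2062, 0.081]), (0.73, [0.4624, -0.2694, 0.0806]), (0.68, [0.4621, -0.2515, 0.0828]), (0.63, [0.463, -0.1854, 0.0779])]
top rack_mid [(0.68, [0.4623, -0.2228, 0.06])]
```

View pics/s8.png

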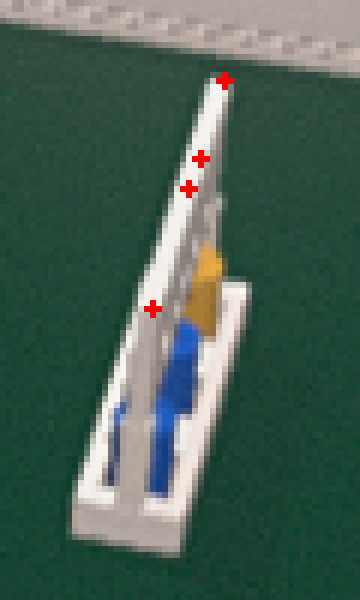

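```bash
python3 - <<'E'
from meas import *
for z in (.1468,.16,.17,.18): print(z,proj("side",[.463,-.2476,z]))
S=manip.camera("side");cv2.imwrite("pics/s9.png",cv2.resize(S[90:190,370:450],None,fx=6,fy=6,interpolation=cv2.INTER_NEAREST))
E
```

```text
0.1468 [[403.869  163.3418]]
0.16 [[404.3693 158.8056]]
0.17 [[404.7529 155.3267]]
0.18 [[405.1407 151.8106]]
```

View pics/s9.png

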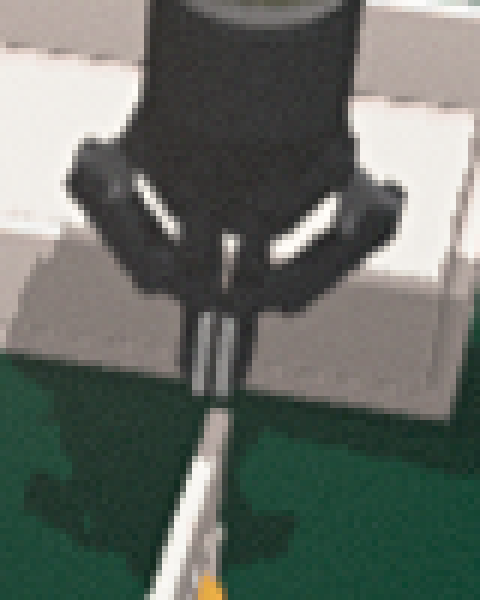

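```bash
python3 - <<'E'
from meas import *
for z in (.2027,.225,.25):
  print(z,proj("side",[.1839,-.5969,z]),proj("top",[.1839,-.5969,z]))
a=cv2.imread("pics/side0.png");b=cv2.imread("pics/top0.png")
A=cv2.resize(a[0:120,510:590],(400,600));B=cv2.resize(b[380:470,560:640],(400,450));B=cv2.copyMakeBorder(B,0,150,0,0,cv2.BORDER_CONSTANT)
cv2.imwrite("pics/s10.png",np.hstack([A,B]))
T=manip.camera("top");cv2.imwrite("pics/s11.png",cv2.resize(T[240:440,340:480],(560,800))[:600])
for n in("side","top"):
    K,R,t=cam(n);print(n,-R.T@t)
E
```

```text
0.2027 [[536.0425  84.5812]] [[590.7236 408.05  ]]
0.225 [[538.2237  76.7817]] [[595.4051 410.1329]]
0.25 [[540.7251  67.8371]] [[600.8443 412.5529]]
side [0.3395 0.8317 0.9579]
top [0.462  0.0427 1.5644]
```

View pics/s10.png

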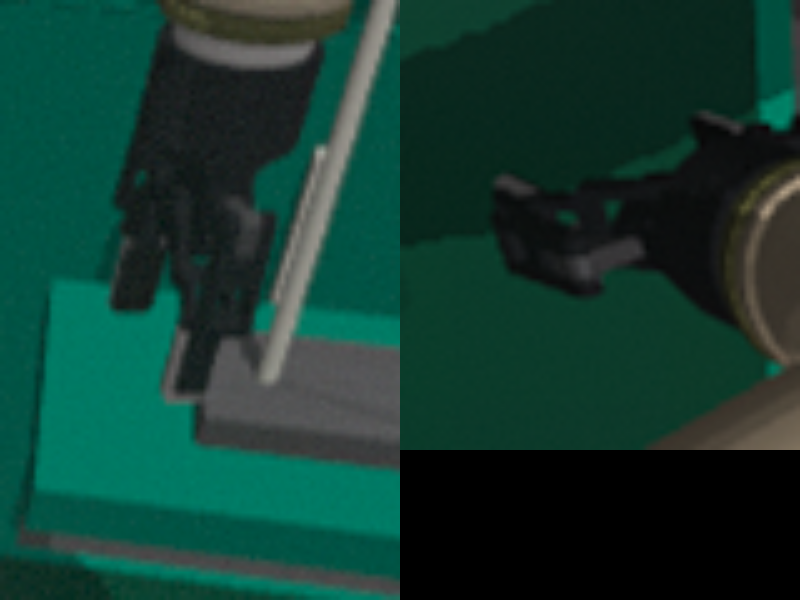

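View pics/s11.png

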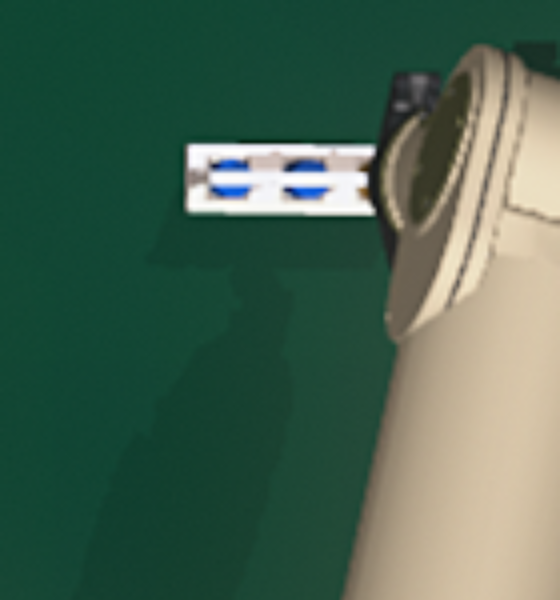

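>>> arm_command(slide=[[0,0,0],[0,0,0],[0,0,0],[0,0,0],[0,0,0],[0,0,0],[0,0,0]], turn=[0,0,0,0,0,0,0], grip=[0,0,0,0,0,0,0])

```text
clock: 8.22
position: [0.4632, -0.2477, 0.147]
ee_rot: [0.707, 0.707, -0.0, 0.0]
ft_force: [0.1, -0.4, -0.2]
grip_width: 0.976
```

>>> arm_command(slide=[[0,0,8],[0,0,12],[0,0,12],[0,0,12],[0,0,10],[0,0,8],[0,0,6],[0,0,2],[0,0,0],[0,0,0]], turn=[0,0,0,0,0,0,0,0,0,0], grip=[0,0,0,0,0,0,0,0,0,0])

```text
clock: 9.05
position: [0.4635, -0.2478, 0.0773]
ee_rot: [0.707, 0.707, 0.0, 0.0]
ft_force: [0.2, -0.0, 0.1]
grip_width: 1.0
```

```bash
python3 look.py s12 360,125,440,245 370,250,470,350
```

```text
(no output)
```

View pics/s12.png

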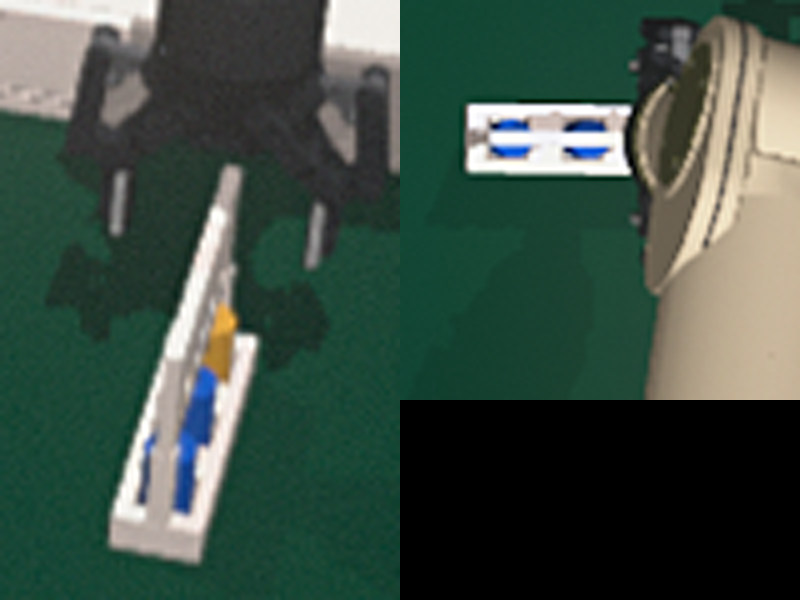

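>>> arm_command(slide=[[0,0,0],[0,0,0],[0,0,0],[0,0,0],[0,0,0],[0,0,0],[0,0,0],[0,0,0],[0,0,0],[0,0,0]], turn=[0,0,0,0,0,0,0,0,0,0], grip=[0.4,0.6,0.7,0.75,0.8,0.85,0.9,0.95,1,1], newtons=40)

```text
clock: 9.98
position: [0.4633, -0.2476, 0.077]
ee_rot: [0.707, 0.707, 0.0, 0.0]
ft_force: [0.9, 0.4, -0.3]
grip_width: 0.086
```

```bash
python3 look.py s13 360,125,440,245 370,250,470,350; python3 -c "
from h import *
print(manip.get_obs())"
```

```text
{'clock': 10.0833, 'joint_pos': array([ 0.88809609,  0.27491453, -0.54768241,  1.84898834,  0.16253127,
        1.06185733,  0.27797458]), 'joint_velocities': array([ 0.00129137,  0.00151673, -0.00111321, -0.00048623,  0.00012919,
        0.00334518,  0.00072896]), 'tau': array([ 3.93672762e-01, -4.96511936e+01, -4.44290131e+00, -3.44139433e+01,
        1.88553650e-01,  3.07947071e-01, -2.30233549e-03]), 'position': array([ 0.46328633, -0.24761477,  0.07700031]), 'ee_rot': array([7.06961529e-01, 7.07252001e-01, 4.36304541e-05, 3.95923400e-05]), 'ft_force': array([ 0.43712404,  0.18124322, -0.53003296]), 'torque': array([ 0.07502503, -0.25365474, -0.03919566]), 'grip_width': 0.08200094211611673}
```

View pics/s13.png

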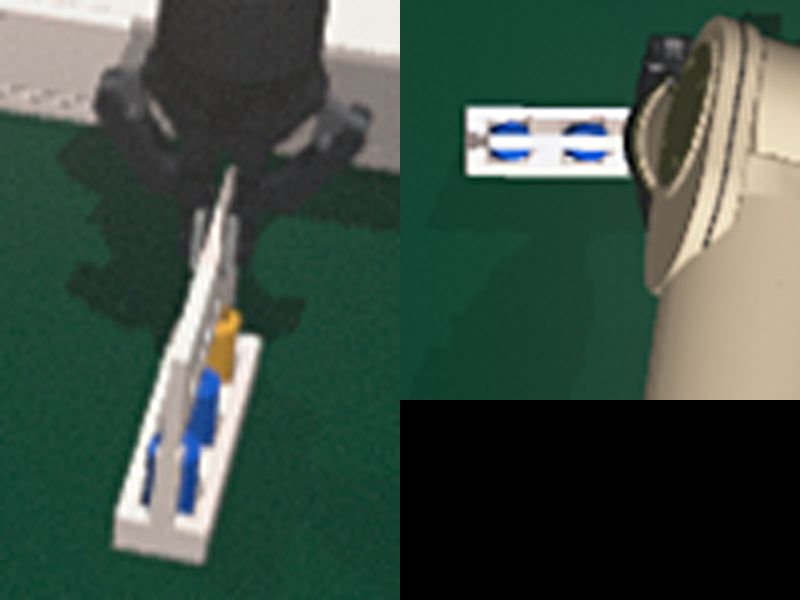

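>>> arm_command(slide=[[0,0,-1],[0,0,-3],[0,0,-5],[0,0,-8],[0,0,-8],[0,0,-8],[0,0,-8],[0,0,-8],[0,0,-8],[0,0,-8]], turn=[0,0,0,0,0,0,0,0,0,0], grip=[1,1,1,1,1,1,1,1,1,1])

```text
clock: 10.92
position: [0.4632, -0.2477, 0.143]
ee_rot: [0.707, 0.707, -0.0, 0.0]
ft_force: [0.6, 0.3, -3.9]
grip_width: 0.079
```

>>> arm_command(slide=[[0,0,-8],[0,0,-8],[0,0,-8],[0,0,-8],[0,0,-8],[0,0,-6],[0,0,-4],[0,0,-3],[0,0,0],[0,0,0]], turn=[0,0,0,0,0,0,0,0,0,0], grip=[1,1,1,1,1,1,1,1,1,1])

```text
clock: 11.75
position: [0.4631, -0.2476, 0.1949]
ee_rot: [0.707, 0.707, -0.0, -0.0]
ft_force: [0.9, 0.2, -4.8]
grip_width: 0.082
```

```bash
python3 look.py s14 360,75,440,195 370,250,490,370
```

```text
(no output)
```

View pics/s14.png

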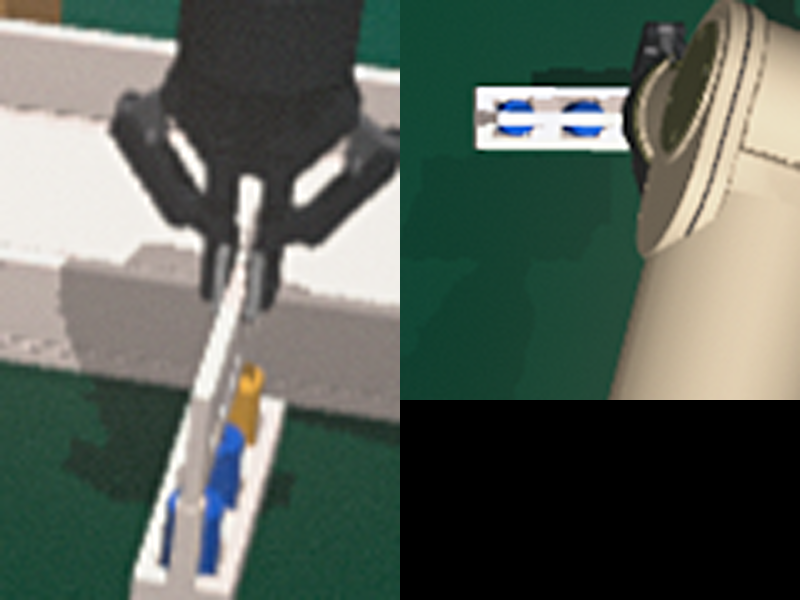

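>>> arm_command(slide=[[5,0,0],[10,0,0],[15,0,0],[20,0,0],[20,0,0],[20,0,0],[20,0,0],[20,0,0],[20,0,0],[20,0,0]], turn=[0,0,0,0,0,0,0,0,0,0], grip=[1,1,1,1,1,1,1,1,1,1])

```text
clock: 12.68
position: [0.4627, -0.075, 0.195]
ee_rot: [0.706, 0.708, -0.0, 0.0]
ft_force: [0.5, 0.2, -3.5]
grip_width: 0.088
```

>>> arm_command(slide=[[20,0,0],[20,-2,0],[20,-2,0],[20,-2,0],[20,-2,0],[20,-2,0],[20,-2,0],[16,0,0],[12,0,0],[8,0,0]], turn=[0,0,0,0,0,0,0,0,0,0], grip=[1,1,1,1,1,1,1,1,1,1])

```text
clock: 13.52
position: [0.4501, 0.1011, 0.195]
ee_rot: [0.706, 0.708, -0.0, 0.0]
ft_force: [-0.6, 0.2, -3.3]
grip_width: 0.086
```

>>> arm_command(slide=[[8,0,0],[8,0,0],[8,0,0],[8,0,0],[4,0,0],[2,0,0],[0,0,0],[0,0,0],[0,0,0],[0,0,0]], turn=[0,0,-1,-2,-3,-3,-2,-1,-1,0], grip=[1,1,1,1,1,1,1,1,1,1])

```text
clock: 14.35
position: [0.4506, 0.1362, 0.1949]
ee_rot: [0.622, 0.783, -0.0, -0.0]
ft_force: [0.0, -0.5, -4.3]
grip_width: 0.079
```

```bash
python3 look.py s15 240,220,400,380 210,180,310,330;python3 -c "
from h import *
o=manip.get_obs();print(o['clock'],o['position'],o['ee_rot'],o['ft_force'])"
```

```text
14.45 [0.45054262 0.13620808 0.19495285] [ 6.22631271e-01  7.82515367e-01 -3.77639781e-05 -1.01684367e-06] [ 0.57224859 -0.84471075 -3.35095212]
```

View pics/s15.png

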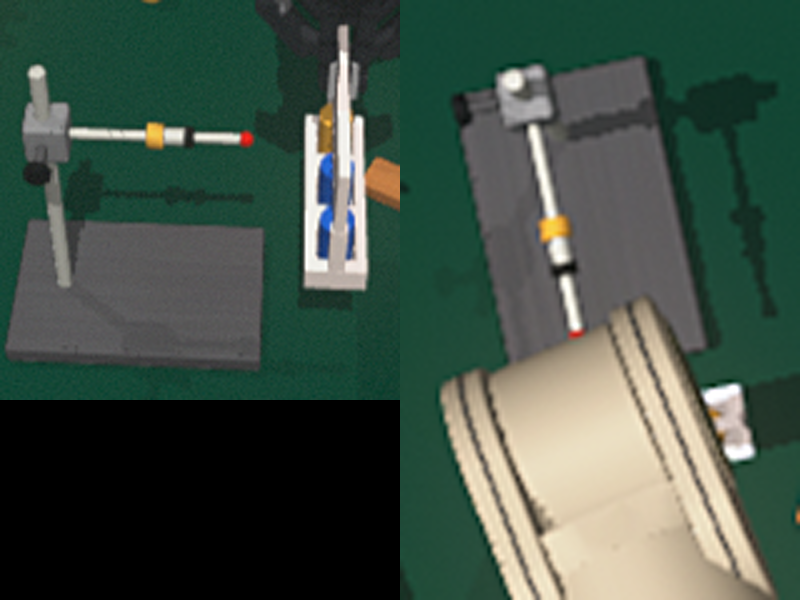

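>>> arm_command(slide=[[3,0,0],[5,0,0],[7,0,0],[6,0,0],[4,0,0],[2,0,0],[1,0,0],[0,0,0],[0,0,0],[0,0,0]], turn=[0,0,0,0,0,0,0,0,0,0], grip=[1,1,1,1,1,1,1,1,1,1])

```text
clock: 15.28
position: [0.4443, 0.1633, 0.195]
ee_rot: [0.623, 0.783, -0.0, 0.0]
ft_force: [0.8, -0.5, -4.9]
grip_width: 0.079
```

```bash
python3 - <<'E'
from meas import *
S=avg("side",4); T=avg("top",2); np.save("S1.npy",S); np.save("T1.npy",T)
o=manip.get_obs();print(o['clock'],o['position'],o['ee_rot'],o['ft_force'],ball(S,(338.2,275)))
A=cv2.resize(S[220:350,330:400].astype(np.uint8),None,fx=6,fy=6,interpolation=cv2.INTER_CUBIC)[:600] if 0 else cv2.resize(S[225:345,330:400].astype(np.uint8),None,fx=5,fy=5,interpolation=cv2.INTER_CUBIC)
B=cv2.resize(T[250:370,240:320].astype(np.uint8),None,fx=5,fy=5,interpolation=cv2.INTER_CUBIC)
cv2.imwrite("pics/s16.png",np.hstack([A,B]))
E
```

```text
15.5833 [0.4443 0.1635 0.195 ] [ 0.6224  0.7827 -0.      0.0001] [ 0.0467  0.3046 -3.8479] [338.1512 275.0239]
```

View pics/s16.png

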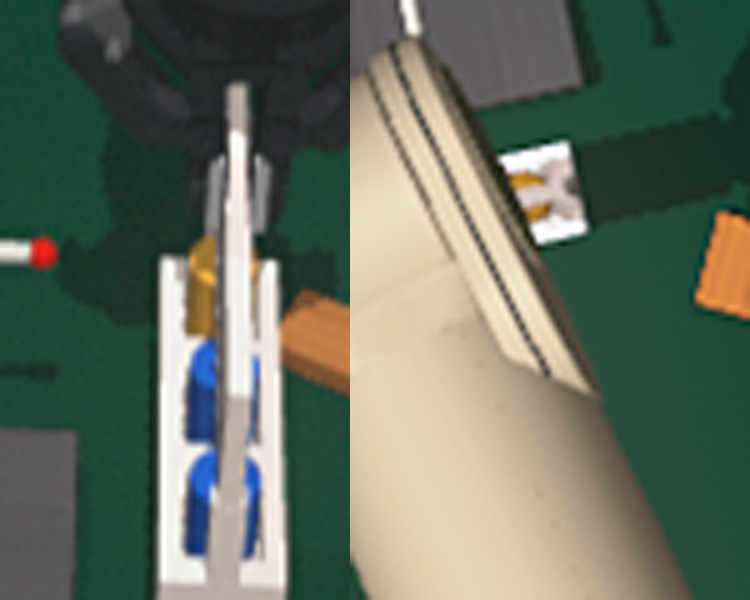

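```bash
cat > fit.py <<'E'
from meas import *
from scipy.optimize import least_squares
def cross(c,t,first=True):
    i=np.where((c[:-1]-t)*(c[1:]-t)<0)[0]; i=i[0] if first else i[-1]
    return i+(t-c[i])/(c[i+1]-c[i])
def ve(g,u,v0,v1,half=1,thr=None):
    c=g[v0:v1,u-half:u+half+1].mean(1); t=(c[:2].mean()+c[-2:].mean())/2 if thr is None else thr
    # strongest-gradient local crossing
    return v0+cross(c,t),c
E
python3 - <<'E'
from fit import *
S=np.load("S1.npy"); g=S.min(2)
for nm,u,a,b in (("A",377,235,247),("B",377,298,311),("C1",364,270,283),("C2",384,270,283),("D1",366,338,362),("D2",376,338,362),("D3",384,338,362)):
    c=g[a:b,u-1:u+2].mean(1); print(nm,a,c.round(0).astype(int).tolist())
for v in (260,290,330,345): print("row",v,g[v,355:395].round(0).astype(int).tolist())
E
```

```text
A 235 [33, 35, 31, 36, 38, 39, 80, 138, 162, 161, 160, 159]
B 298 [235, 235, 235, 236, 238, 226, 186, 166, 167, 167, 168, 168, 169]
C1 270 [31, 29, 30, 30, 24, 39, 124, 200, 223, 220, 219, 233, 239]
C2 270 [37, 33, 29, 30, 30, 24, 54, 168, 214, 211, 206, 200, 202]
D1 338 [234, 234, 235, 206, 164, 164, 166, 167, 170, 142, 79, 27, 24, 25, 27, 25, 28, 26, 26, 27, 27, 29, 24, 26]
D2 338 [166, 166, 166, 168, 168, 166, 165, 166, 169, 171, 126, 42, 21, 26, 27, 25, 26, 27, 28, 27, 26, 27, 26, 27]
D3 338 [225, 224, 225, 220, 190, 165, 166, 168, 170, 171, 135, 60, 24, 26, 28, 27, 27, 26, 26, 26, 25, 26, 24, 23]
row 260 [29, 24, 27, 26, 27, 27, 27, 29, 27, 28, 29, 26, 34, 44, 42, 38, 66, 133, 138, 106, 90, 218, 231, 231, 115, 58, 128, 139, 116, 60, 41, 42, 38, 31, 28, 28, 27, 27, 30, 28]
row 290 [32, 33, 33, 31, 30, 22, 68, 202, 238, 238, 240, 180, 75, 38, 40, 51, 49, 44, 74, 92, 164, 236, 235, 235, 238, 196, 156, 217, 228, 230, 161, 84, 66, 70, 69, 72, 70, 72, 68, 71]
row 330 [30, 31, 34, 28, 26, 27, 110, 239, 239, 236, 236, 179, 79, 29, 30, 28, 70, 160, 168, 168, 166, 166, 168, 169, 95, 32, 88, 156, 222, 227, 228, 195, 92, 31, 30, 31, 34, 32, 32, 31]
row 345 [27, 30, 28, 28, 23, 36, 115, 167, 170, 168, 168, 166, 167, 167, 166, 168, 166, 168, 166, 167, 166, 166, 166, 166, 166, 166, 166, 166, 166, 167, 170, 146, 68, 26, 27, 32, 30, 29, 26, 29]
```

```bash
cat >> fit.py <<'E'
K_,R_,t_=cam("side")
def solve(F,free,x0,yaw0=13.0):
    # params p: x,y of rack centre, z underside, roll(deg about peg axis), yaw(deg)
    full0=np.array([x0[0],x0[1],x0[2],0.,yaw0])
    def P(q,pts):
        x,y,z,r,yw=q; c,s=np.cos(np.radians(yw)),np.sin(np.radians(yw))
        cr,sr=np.cos(np.radians(r)),np.sin(np.radians(r))
        a,l,h=np.asarray(pts,float).T/1000
        h=h-.082; l2=l*cr-h*sr; h2=l*sr+h*cr+.082
        W=np.stack([x+a*c-l2*s,y+a*s+l2*c,z+h2],1); return proj("side",W)
    def res(v):
        q=full0.copy(); q[free]=v; out=[]
        for (u,vv),A,B in F:
            e=P(q,[A,B]); d=e[1]-e[0]; n=np.array([-d[1],d[0]])/np.linalg.norm(d); out.append((np.array([u,vv])-e[0])@n)
        return np.array(out)
    s=least_squares(res,full0[free],x_scale=[1e-3 if i<3 else .3 for i in free]); q=full0.copy(); q[free]=s.x
    cov=np.linalg.inv(s.jac.T@s.jac)*max(s.fun.var(),.01)
    return q,res(s.x),np.sqrt(np.diag(cov))
EA=((-4,-75,124),(4,-75,124));EB=((-4,75,124),(4,75,124));EC=((-22,-75,20),(22,-75,20))
EDt=((-22,75,20),(22,75,20));EDb=((-22,75,0),(22,75,0));EL=((22,75,0),(22,75,20));ELt=((22,-75,20),(22,75,20))
ERv=((-22,75,0),(-22,75,20));ERb=((-22,-75,0),(-22,75,0));EPl=((4,-75,124),(4,75,124))
E
python3 - <<'E'
from fit import *
F=[((377,241.31),*EA),((377,303.6),*EB),((364,276.0),*EC),((384,276.62),*EC),((366,341.1),*EDt),((384,341.8),*EDt),((366,347.7),*EDb),((376,348.33),*EDb),((384,348.5),*EDb),
((360.78,345),*EL),((386.6,345),*ERv),((361.2,330),*ELt),((361.5,290),*ELt),((386.6,330),*ERb),((375.55,260),*EPl)]
sb=atz("side",(338.15,275.02),.2)
d=np.array([np.cos(np.radians(13)),np.sin(np.radians(13))]);e=np.array([-d[1],d[0]])
for free in ([0,1],[0,1,3],[0,1,2],[0,1,2,3,4]):
    q,r,s=solve(F,free,(.448,.185,.118))
    rr=np.radians(q[3])
    # hole on brass side: l=-21,h=82
    H=q[:2]+d*0+e*(-.021*np.cos(rr)); 
    print(free,q,"res",r.round(2),"sd",s); print("   ball-hole peg, lateral mm:",((sb[:2]-H)@d*1e3).round(2),((sb[:2]-H)@e*1e3).round(2), "hole z",q[2]+.082-.021*np.sin(rr))
E
```

```text
[0, 1] [ 0.439   0.1852  0.118   0.     13.    ] res [-2.73  0.32  0.58  0.64  0.2   0.22  0.24  0.02  0.17 -0.65 -0.12  0.55
  0.54 -0.88 -0.95] sd [0.0006 0.0006]
   ball-hole peg, lateral mm: 66.89 -0.63 hole z 0.2
[0, 1, 3] [ 0.439   0.1853  0.118  -0.147  13.    ] res [-2.74  0.48  0.48  0.54  0.22  0.24  0.23  0.01  0.16 -0.65 -0.11  0.55
  0.54 -0.88 -0.95] sd [0.0006 0.0007 0.5749]
   ball-hole peg, lateral mm: 66.89 -0.69 hole z 0.20005386704339945
[0, 1, 2] [ 0.4401  0.1783  0.1089  0.     13.    ] res [-1.85  0.5   1.    1.07 -0.07 -0.05 -0.1  -0.33 -0.17 -0.76  0.07  0.68
  0.66 -1.02 -0.98] sd [0.0009 0.0042 0.0055]
   ball-hole peg, lateral mm: 67.41 6.38 hole z 0.19085159987228334
[0, 1, 2, 3, 4] [ 0.4399  0.1777  0.108  -0.3812 12.5928] res [-1.79  0.91  0.73  0.89 -0.09  0.03 -0.2  -0.36 -0.16 -0.59  0.28  0.6
  0.94 -1.05 -0.75] sd [0.0009 0.0042 0.0056 0.5426 0.6936]
   ball-hole peg, lateral mm: 67.68 6.87 hole z 0.1901391415017069
```

```bash
python3 - <<'E'
from fit import *
F=[((377,303.6),*EB),((364,276.0),*EC),((384,276.62),*EC),((366,341.1),*EDt),((384,341.8),*EDt),((366,347.7),*EDb),((376,348.33),*EDb),((384,348.5),*EDb),
((360.78,345),*EL),((386.6,345),*ERv),((361.2,330),*ELt),((361.5,290),*ELt),((386.6,330),*ERb),((375.55,260),*EPl)]
sb=atz("side",(338.15,275.02),.2)
d=np.array([np.cos(np.radians(13)),np.sin(np.radians(13))]);e=np.array([-d[1],d[0]])
for free in ([0,1],[0,1,3],[0,1,2],[0,1,2,3],[0,1,2,3,4]):
    q,r,s=solve(F,free,(.448,.185,.118))
    rr=np.radians(q[3])
    H=q[:2]+e*(-.021*np.cos(rr)); 
    print(free,q,"res",r.round(2),"sd",s); print("   ball-hole peg, lateral mm:",((sb[:2]-H)@d*1e3).round(2),((sb[:2]-H)@e*1e3).round(2), "hole z",q[2]+.082-.021*np.sin(rr))
E
```

```text
[0, 1] [ 0.4391  0.1846  0.118   0.     13.    ] res [ 0.01  0.34  0.4  -0.1  -0.08 -0.06 -0.29 -0.13 -0.65 -0.08  0.56  0.55
 -0.87 -0.94] sd [0.0003 0.0004]
   ball-hole peg, lateral mm: 66.91 0.0 hole z 0.2
[0, 1, 3] [ 0.4391  0.1847  0.118  -0.2314 13.    ] res [ 0.26  0.17  0.23 -0.07 -0.05 -0.08 -0.3  -0.14 -0.64 -0.07  0.56  0.55
 -0.87 -0.93] sd [0.0003 0.0004 0.3029]
   ball-hole peg, lateral mm: 66.91 -0.09 hole z 0.20008482452934287
[0, 1, 2] [ 0.4382  0.1908  0.1264  0.     13.    ] res [-0.25 -0.14 -0.08  0.06  0.08  0.17 -0.06  0.1  -0.54 -0.25  0.45  0.44
 -0.74 -0.91] sd [0.0005 0.0027 0.0036]
   ball-hole peg, lateral mm: 66.43 -6.28 hole z 0.20843056545003075
[0, 1, 2, 3] [ 0.4382  0.1907  0.1262 -0.0612 13.    ] res [-0.17 -0.17 -0.11  0.06  0.09  0.16 -0.07  0.09 -0.54 -0.24  0.45  0.44
 -0.75 -0.91] sd [0.0005 0.0027 0.0037 0.2676]
   ball-hole peg, lateral mm: 66.45 -6.12 hole z 0.2082072900122342
[0, 1, 2, 3, 4] [ 0.4379  0.1908  0.1264 -0.048  12.5251] res [-0.2  -0.23 -0.05  0.01  0.16  0.11 -0.04  0.17 -0.32 -0.05  0.35  0.75
 -0.76 -0.67] sd [0.0005 0.0027 0.0036 0.2597 0.3362]
   ball-hole peg, lateral mm: 66.69 -6.29 hole z 0.20843180387432145
```

```bash
python3 - <<'E'
from fit import *
T=np.load("T1.npy"); g=T.min(2)
d=np.array([np.cos(np.radians(13)),np.sin(np.radians(13))]);e=np.array([-d[1],d[0]])
bt=atz("top",(254.01,264.15),.2)
pts=[]
for v in range(281,296):
    c=g[v,275:296]; t=(c[-3:].mean()+c[5:11].max())/2; i=np.where((c[:-1]>t)&(c[1:]<=t))[0]; i=i[-1]; u=275+i+(c[i]-t)/(c[i]-c[i+1])
    for z in (.118,): W=atz("top",(u,v),z)
    pts.append(W[:2]); print(v,round(u,2),c.astype(int)[5:].tolist(),W[:2])
pts=np.array(pts)
for z in (.118,.126):
    pass
L=(pts-bt[:2])@e; A=(pts-bt[:2])@d
print("lateral rel. ball",L*1e3,"peg",A*1e3)
E
```

```text
281 283.55 [232, 232, 239, 198, 82, 18, 30, 32, 34, 33, 32, 31, 31, 31, 31, 30] [0.4695 0.114 ]
282 283.94 [174, 183, 188, 176, 106, 20, 31, 33, 34, 33, 33, 32, 32, 32, 31, 32] [0.4671 0.113 ]
283 284.18 [174, 190, 193, 197, 133, 27, 28, 33, 34, 33, 33, 32, 32, 32, 32, 32] [0.4646 0.1124]
284 284.26 [178, 192, 196, 197, 139, 42, 27, 33, 34, 34, 32, 32, 31, 31, 31, 32] [0.4622 0.1122]
285 284.01 [182, 194, 180, 154, 114, 59, 27, 33, 35, 34, 33, 33, 33, 32, 32, 32] [0.4597 0.1128]
286 282.97 [190, 196, 165, 112, 90, 62, 28, 32, 35, 34, 33, 34, 33, 33, 32, 30] [0.4573 0.1153]
287 282.85 [193, 196, 166, 105, 83, 68, 33, 31, 34, 33, 34, 34, 33, 33, 32, 33] [0.4548 0.1155]
288 283.26 [194, 196, 187, 128, 76, 69, 37, 31, 35, 35, 34, 34, 33, 33, 33, 33] [0.4524 0.1145]
289 285.04 [184, 187, 190, 175, 151, 114, 55, 28, 34, 34, 35, 34, 34, 33, 32, 32] [0.45   0.1101]
290 285.66 [130, 162, 173, 182, 183, 155, 84, 23, 33, 34, 34, 35, 34, 33, 33, 33] [0.4475 0.1086]
291 286.09 [114, 155, 162, 170, 172, 171, 111, 22, 32, 35, 36, 35, 33, 34, 34, 33] [0.4451 0.1075]
292 286.17 [146, 160, 158, 166, 177, 192, 131, 25, 29, 36, 35, 35, 34, 33, 34, 33] [0.4426 0.1072]
293 286.15 [213, 226, 180, 155, 174, 195, 146, 43, 27, 34, 34, 34, 34, 34, 35, 35] [0.4402 0.1073]
294 286.57 [231, 243, 237, 233, 237, 247, 213, 87, 23, 33, 36, 37, 37, 37, 36, 37] [0.4378 0.1062]
295 286.84 [238, 243, 250, 252, 255, 255, 249, 127, 23, 36, 37, 39, 37, 38, 37, 37] [0.4353 0.1055]
lateral rel. ball [-54.7555 -55.1747 -55.2259 -54.9003 -53.7804 -50.766  -49.9498 -50.4136
 -54.1658 -55.1281 -55.6281 -55.3107 -54.7319 -55.2081 -55.3536] peg [-51.7533 -54.3583 -56.8805 -59.3178 -61.5769 -63.4119 -65.7373 -68.3482
 -71.6937 -74.4148 -77.0319 -79.4656 -81.8402 -84.45   -86.9852]
```

>>> arm_command(slide=[[0.7,2,0],[0,4,0],[0,7,0],[0,8,0],[0,8,0],[0,7,0],[0,5,0],[0,4,0],[0,2,0],[0,0,0]], turn=[0,0,0,0,0,0,0,0,0,0], grip=[1,1,1,1,1,1,1,1,1,1])

```text
clock: 16.42
position: [0.4901, 0.175, 0.1949]
ee_rot: [0.622, 0.783, 0.0, -0.0]
ft_force: [0.5, 0.1, -4.6]
grip_width: 0.081
```

```bash
python3 - <<'E'
from meas import *
S=avg("side",4); T=avg("top",2); np.save("S2.npy",S); np.save("T2.npy",T)
o=manip.get_obs();print(o['clock'],o['position'],o['ee_rot'],o['ft_force'],ball(S,(338.2,275)))
A=cv2.resize(S[225:345,310:380].astype(np.uint8),None,fx=5,fy=5,interpolation=cv2.INTER_CUBIC)
B=cv2.resize(T[230:350,240:320].astype(np.uint8),None,fx=5,fy=5,interpolation=cv2.INTER_CUBIC)
cv2.imwrite("pics/s17.png",np.hstack([A,B]))
E
```

```text
16.7167 [0.4897 0.1747 0.1951] [ 0.6224  0.7827 -0.0001  0.0002] [ 0.1183  0.2942 -4.067 ] [338.106  274.8958]
```

View pics/s17.png

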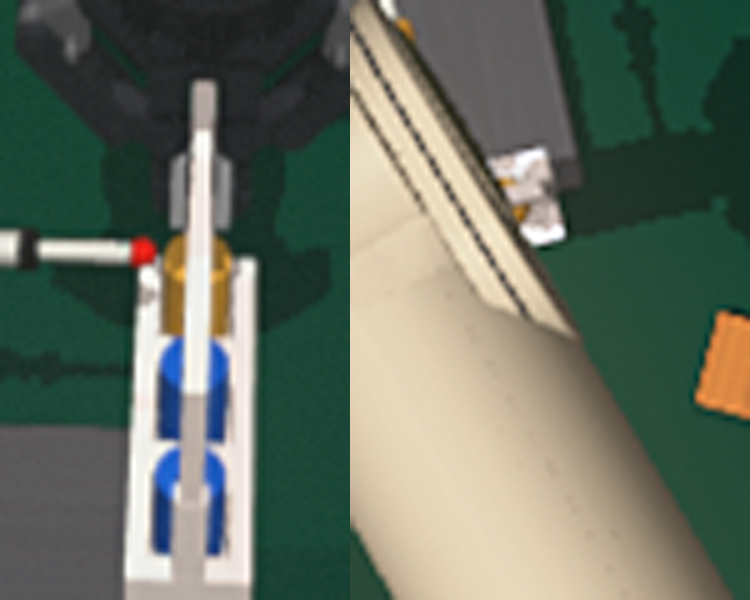

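```bash
python3 - <<'E'
from fit import *
S=np.load("S2.npy"); g=S.min(2)
for nm,u,a,b in (("B",349,296,309),("C2",359,270,283),("D1",338,336,362),("D2",346,336,362),("D3",358,336,362)):
    c=g[a:b,u-1:u+2].mean(1); print(nm,a,c.round(0).astype(int).tolist())
for v in (330,345): print("row",v,g[v,330:368].round(0).astype(int).tolist())
T=np.load("T2.npy"); g=T.min(2)
d=np.array([np.cos(np.radians(13)),np.sin(np.radians(13))]);e=np.array([-d[1],d[0]])
bt=atz("top",(254.01,264.15),.2)
for v in range(259,280):
    c=g[v,270:292]; t=(c[-3:].mean()+c[5:11].max())/2; i=np.where((c[:-1]>t)&(c[1:]<=t))[0]; i=i[-1]; u=270+i+(c[i]-t)/(c[i]-c[i+1])
    W=atz("top",(u,v),.118)[:2]-bt[:2]; print(v,round(u,2),c.astype(int)[5:].tolist(),(W@e*1e3).round(2),(W@d*1e3).round(1))
E
```

```text
B 296 [234, 234, 234, 234, 234, 236, 237, 210, 165, 166, 167, 167, 167]
C2 270 [24, 23, 24, 25, 21, 30, 107, 203, 228, 223, 222, 215, 214]
D1 336 [233, 234, 235, 236, 218, 175, 164, 166, 166, 169, 169, 127, 63, 56, 61, 60, 61, 80, 87, 83, 82, 82, 82, 82, 83, 82]
D2 336 [165, 166, 166, 166, 170, 168, 167, 166, 166, 169, 170, 130, 52, 22, 23, 26, 26, 23, 24, 24, 25, 25, 25, 25, 24, 24]
D3 336 [227, 227, 228, 228, 230, 207, 174, 165, 167, 168, 164, 148, 102, 32, 21, 27, 26, 26, 25, 26, 25, 26, 24, 24, 25, 25]
row 330 [87, 88, 88, 82, 89, 185, 238, 237, 239, 224, 122, 37, 24, 37, 124, 165, 167, 167, 167, 168, 168, 120, 46, 23, 80, 164, 212, 225, 228, 232, 127, 38, 22, 29, 28, 32, 28, 27]
row 345 [88, 88, 88, 85, 106, 164, 170, 168, 168, 170, 166, 168, 168, 168, 169, 169, 169, 169, 170, 168, 167, 168, 166, 166, 168, 168, 167, 169, 171, 164, 81, 26, 24, 26, 26, 26, 26, 28]
259 284.03 [77, 94, 139, 139, 104, 93, 96, 97, 101, 86, 52, 27, 31, 32, 33, 32, 31] -67.43 0.8
260 278.89 [215, 235, 249, 220, 130, 90, 97, 99, 103, 93, 59, 29, 31, 32, 30, 31, 30] -54.56 1.2
261 279.04 [254, 248, 240, 2
[... 1139 characters left out ...]
 -29.0
273 281.65 [119, 167, 164, 165, 168, 189, 167, 82, 24, 35, 36, 36, 36, 35, 35, 35, 35] -54.39 -31.6
274 281.85 [159, 170, 153, 154, 172, 187, 176, 99, 18, 33, 36, 36, 35, 36, 36, 35, 33] -54.34 -34.1
275 282.31 [225, 205, 213, 194, 175, 227, 252, 179, 23, 31, 38, 37, 36, 35, 35, 34, 34] -54.92 -36.7
276 282.45 [251, 249, 248, 245, 239, 252, 255, 224, 48, 30, 37, 36, 36, 36, 36, 36, 36] -54.74 -39.2
277 282.13 [195, 255, 255, 255, 254, 237, 228, 161, 45, 32, 39, 39, 39, 38, 38, 38, 39] -53.44 -41.4
278 279.65 [83, 193, 221, 206, 167, 110, 72, 46, 33, 37, 41, 41, 40, 40, 39, 38, 38] -46.97 -42.5
279 277.09 [47, 84, 66, 23, 17, 24, 31, 35, 40, 40, 40, 40, 41, 39, 40, 39, 38] -40.33 -43.5
```

```bash
python3 - <<'E'
from fit import *
F=[((349,303.2),*EB),((359,276.19),*EC),((338,340.42),*EDt),((358,341.24),*EDt),((338,347.19),*EDb),((346,347.41),*EDb),((358,348.06),*EDb),
((334.38,345),*EL),((359.8,345),*ERv),((334.77,330),*ELt),((359.97,330),*ERb)]
sb=atz("side",(338.15,275.02),.2)
d=np.array([np.cos(np.radians(13)),np.sin(np.radians(13))]);e=np.array([-d[1],d[0]])
for free in ([0,1],[0,1,2],[0,1,2,3]):
    q,r,s=solve(F,free,(.48,.185,.118))
    rr=np.radians(q[3])
    H=q[:2]+e*(-.021*np.cos(rr)); 
    print(free,q,"res",r.round(2),"sd",s); print("   ball-hole peg, lateral mm:",((sb[:2]-H)@d*1e3).round(2),((sb[:2]-H)@e*1e3).round(2), "hole z",q[2]+.082-.021*np.sin(rr))
E
```

```text
[0, 1] [ 0.4848  0.1964  0.118   0.     13.    ] res [-0.03  0.44  0.02  0.01 -0.13 -0.02 -0.18 -0.18  0.17  0.31 -0.33] sd [0.0002 0.0002]
   ball-hole peg, lateral mm: 19.71 -1.18 hole z 0.2
[0, 1, 2] [ 0.4838  0.2007  0.1241  0.     13.    ] res [-0.26  0.06  0.1   0.08 -0.    0.1  -0.06 -0.09  0.07  0.22 -0.24] sd [0.0003 0.0012 0.0016]
   ball-hole peg, lateral mm: 19.7 -5.67 hole z 0.20614449615328156
[0, 1, 2, 3] [ 0.4838  0.2007  0.1241 -0.1792 13.    ] res [-0.08 -0.08  0.11  0.09 -0.03  0.08 -0.08 -0.09  0.08  0.22 -0.24] sd [0.0003 0.001  0.0014 0.0961]
   ball-hole peg, lateral mm: 19.7 -5.67 hole z 0.2061617894546643
```

>>> arm_command(slide=[[-0.3,2,0],[0,3,0],[0,2,0],[0,1,0],[0,1,0],[0,1,0],[0,1,0],[0,0,0]], turn=[0,0,0,0,0,0,0,0], grip=[1,1,1,1,1,1,1,1])

```text
clock: 17.38
position: [0.5008, 0.1771, 0.195]
ee_rot: [0.622, 0.783, -0.0, 0.0]
ft_force: [-0.1, -0.2, -4.0]
grip_width: 0.084
```

>>> arm_command(slide=[[0,1,0],[0,1,0],[0,1,0],[0,0,0]], turn=[0,0,0,0], grip=[1,1,1,1])

```text
clock: 17.72
position: [0.5037, 0.1777, 0.195]
ee_rot: [0.622, 0.783, 0.0, 0.0]
ft_force: [0.1, 0.2, -4.4]
grip_width: 0.08
```

>>> arm_command(slide=[[0,1,0],[0,1,0],[0,1,0],[0,0,0]], turn=[0,0,0,0], grip=[1,1,1,1])

```text
clock: 18.05
position: [0.5066, 0.1784, 0.1949]
ee_rot: [0.622, 0.783, 0.0, -0.0]
ft_force: [-0.4, 0.5, -3.3]
grip_width: 0.08
```

>>> arm_command(slide=[[0,1,0],[0,1,0],[0,1,0],[0,1,0],[0,0,0]], turn=[0,0,0,0,0], grip=[1,1,1,1,1])

```text
clock: 18.47
position: [0.5105, 0.1793, 0.1949]
ee_rot: [0.622, 0.783, 0.0, -0.0]
ft_force: [-0.3, -0.1, -4.5]
grip_width: 0.081
```

>>> arm_command(slide=[[0,1,0],[0,1,0],[0,1.5,0],[0,1.5,0],[0,1.5,0],[0,1.5,0],[0,1,0],[0,1,0],[0,0,0]], turn=[0,0,0,0,0,0,0,0,0], grip=[1,1,1,1,1,1,1,1,1])

```text
clock: 19.22
position: [0.5203, 0.1816, 0.195]
ee_rot: [0.622, 0.783, 0.0, -0.0]
ft_force: [0.4, 0.1, -3.8]
grip_width: 0.084
```

```bash
python3 - <<'E'
from meas import *
S=avg("side",4); T=avg("top",1); np.save("S3.npy",S)
o=manip.get_obs();print(o['clock'],o['position'],o['ee_rot'],o['ft_force'],ball(S,(338.2,275)))
A=cv2.resize(S[225:345,290:370].astype(np.uint8),None,fx=5,fy=5,interpolation=cv2.INTER_CUBIC)
B=cv2.resize(T[210:330,230:310].astype(np.uint8),None,fx=5,fy=5,interpolation=cv2.INTER_CUBIC)
cv2.imwrite("pics/s18.png",np.hstack([A,B]))
E
```

```text
19.4667 [0.5201 0.1815 0.195 ] [ 0.6224  0.7827 -0.0001  0.0001] [-0.1112  0.4263 -3.6322] [338.1584 275.042 ]
```

View pics/s18.png

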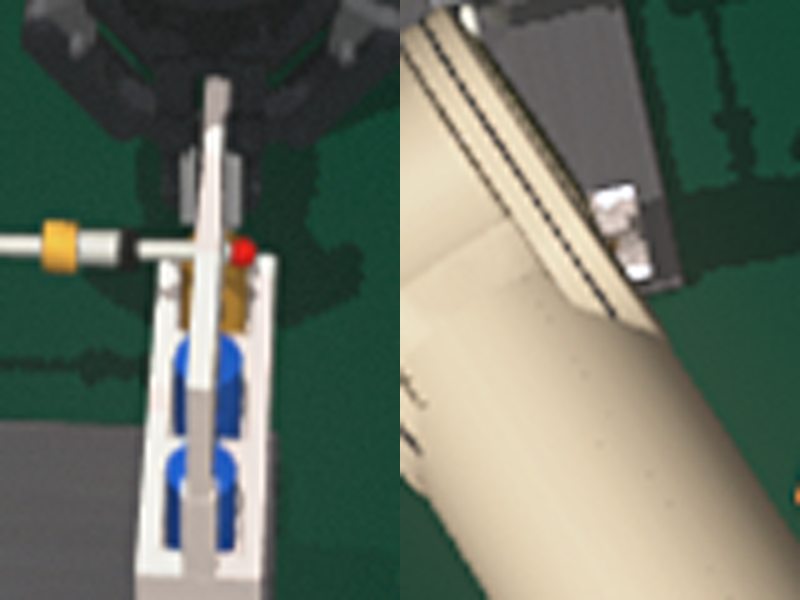

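>>> arm_command(slide=[[0,1,0],[0,2,0],[0,3,0],[0,3,0],[0,3,0],[0,2,0],[0,1,0],[0,1,0],[0,0,0],[0,0,0]], turn=[0,0,0,0,0,0,0,0,0,0], grip=[1,1,1,1,1,1,1,1,1,1], newtons=60)

```text
clock: 20.3
position: [0.5357, 0.1852, 0.195]
ee_rot: [0.622, 0.783, -0.0, -0.0]
ft_force: [0.0, -0.1, -4.1]
grip_width: 0.077
```

>>> arm_command(slide=[[0,0.5,0],[0,0.5,0],[0,0.5,0],[0,0.5,0],[0,0,0]], turn=[0,0,0,0,0], grip=[1,1,1,1,1])

```text
clock: 20.72
position: [0.5377, 0.1856, 0.195]
ee_rot: [0.622, 0.783, 0.0, 0.0]
ft_force: [0.5, -0.5, -3.7]
grip_width: 0.074
```

>>> arm_command(slide=[[0,0.5,0],[0,0.5,0],[0,0.5,0],[0,0,0]], turn=[0,0,0,0], grip=[1,1,1,1])

```text
clock: 21.05
position: [0.5392, 0.1859, 0.195]
ee_rot: [0.622, 0.783, 0.0, 0.0]
ft_force: [-1.0, 0.1, -4.3]
grip_width: 0.077
```

>>> arm_command(slide=[[0,0.5,0],[0,0.5,0],[0,0.5,0],[0,0,0]], turn=[0,0,0,0], grip=[1,1,1,1])

```text
clock: 21.38
position: [0.5407, 0.1863, 0.195]
ee_rot: [0.622, 0.783, 0.0, 0.0]
ft_force: [0.3, 0.3, -4.0]
grip_width: 0.075
```

>>> arm_command(slide=[[0,0.5,0],[0,0.5,0],[0,0,0],[0,0,0]], turn=[0,0,0,0], grip=[1,1,1,1])

```text
clock: 21.72
position: [0.5416, 0.1865, 0.195]
ee_rot: [0.622, 0.783, -0.0, 0.0]
ft_force: [-0.5, 0.2, -4.2]
grip_width: 0.072
```

>>> arm_command(slide=[[0,0.5,0],[0,0.5,0],[0,0,0],[0,0,0]], turn=[0,0,0,0], grip=[1,1,1,1])

```text
clock: 22.05
position: [0.5424, 0.1867, 0.195]
ee_rot: [0.622, 0.783, -0.0, -0.0]
ft_force: [-1.8, -0.2, -3.0]
grip_width: 0.079
```

>>> arm_command(slide=[[0,0.5,0],[0,0,0],[0,0,0]], turn=[0,0,0], grip=[1,1,1])

```text
clock: 22.3
position: [0.5428, 0.1868, 0.1949]
ee_rot: [0.622, 0.783, -0.0, -0.0]
ft_force: [-3.2, -0.5, -2.9]
grip_width: 0.074
```

>>> arm_command(slide=[[0,0.5,0],[0,0,0],[0,0,0]], turn=[0,0,0], grip=[1,1,1])

```text
clock: 22.55
position: [0.5433, 0.1869, 0.1949]
ee_rot: [0.622, 0.783, -0.0, -0.0]
ft_force: [-4.4, -0.7, -2.7]
grip_width: 0.073
```

>>> arm_command(slide=[[0,0.5,0],[0,0,0],[0,0,0],[0,0,0]], turn=[0,0,0,0], grip=[1,1,1,1])

```text
clock: 22.88
position: [0.5436, 0.187, 0.1949]
ee_rot: [0.622, 0.783, -0.0, -0.0]
ft_force: [-6.0, -1.4, -1.5]
grip_width: 0.078
```

>>> arm_command(slide=[[0,0.2,0],[0,0,0],[0,0,0],[0,0,0]], turn=[0,0,0,0], grip=[1,1,1,1])

```text
clock: 23.22
position: [0.5437, 0.187, 0.1949]
ee_rot: [0.622, 0.783, -0.0, -0.0]
ft_force: [-6.2, -2.0, -1.6]
grip_width: 0.078
```

>>> arm_command(slide=[[0,0,0],[0,0,0],[0,0,0],[0,0,0],[0,0,0],[0,0,0],[0,0,0],[0,0,0]], turn=[0,0,0,0,0,0,0,0], grip=[1,1,1,1,1,1,1,1])

```text
clock: 23.88
position: [0.5437, 0.187, 0.1949]
ee_rot: [0.622, 0.783, -0.0, -0.0]
ft_force: [-6.1, -1.9, -1.9]
grip_width: 0.077
```

```bash
python3 - <<'E'
from meas import *
S=avg("side",3); T=avg("top",1); np.save("S4.npy",S)
o=manip.get_obs();print(o['clock'],o['position'],o['ee_rot'],o['ft_force'],o['torque'],ball(S,(338.2,275)))
A=cv2.resize(S[225:345,280:360].astype(np.uint8),None,fx=5,fy=5,interpolation=cv2.INTER_CUBIC)
B=cv2.resize(T[210:330,230:310].astype(np.uint8),None,fx=5,fy=5,interpolation=cv2.INTER_CUBIC)
cv2.imwrite("pics/s19.png",np.hstack([A,B]))
E
```

```text
24.0833 [0.5437 0.187  0.1949] [ 0.6223  0.7828 -0.0005 -0.0002] [-6.1856 -0.4273 -1.8838] [-0.3464  1.4476 -0.0052] [338.1601 275.0273]
```

View pics/s19.png

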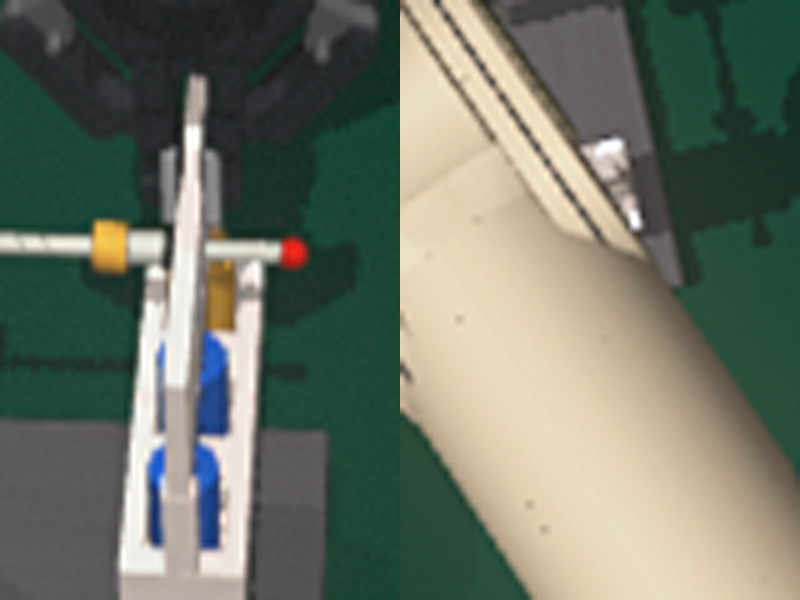

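>>> arm_command(slide=[[0,-0.5,0],[0,-1,0],[0,-1.5,0],[0,-2,0],[0,-1.5,0],[0,-1,0],[0,-0.5,0],[0,0,0],[0,0,0]], turn=[0,0,0,0,0,0,0,0,0], grip=[1,1,1,1,1,1,1,1,1])

```text
clock: 24.83
position: [0.5365, 0.1853, 0.195]
ee_rot: [0.622, 0.783, 0.0, 0.0]
ft_force: [0.1, -0.2, -3.3]
grip_width: 0.073
```

>>> arm_command(slide=[[0,0,0.5],[0,0,0.5],[0,0,0.5],[0,0,0.5],[0,0,0.5],[0,0,0],[0,0,0]], turn=[0,0,0,0,0,0,0], grip=[1,1,1,1,1,1,1])

```text
clock: 25.42
position: [0.5364, 0.1853, 0.1924]
ee_rot: [0.622, 0.783, -0.0, -0.0]
ft_force: [-0.3, -0.1, -3.5]
grip_width: 0.081
```

```bash
python3 look.py s20 270,215,350,335 230,210,310,330
```

View pics/s20.png

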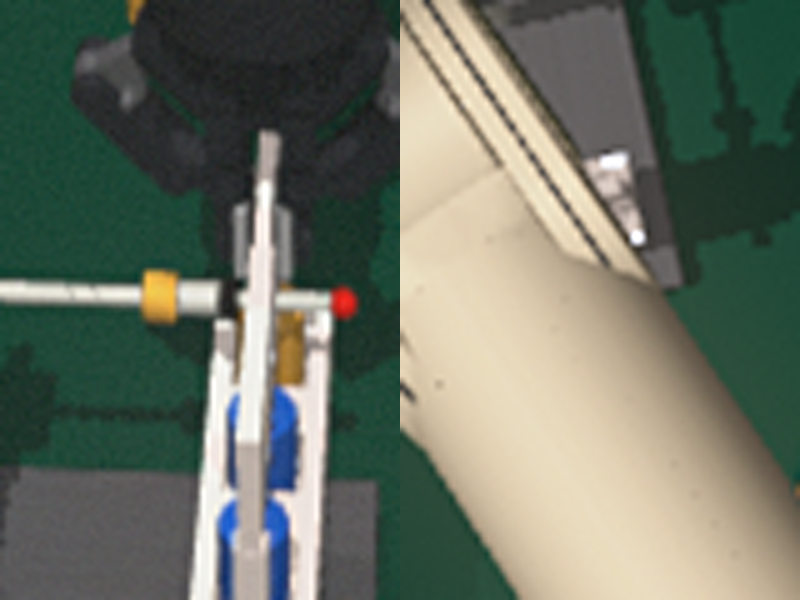

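>>> arm_command(slide=[[0,0,0.3],[0,0,0.3],[0,0,0],[0,0,0]], turn=[0,0,0,0], grip=[1,1,1,1])

```text
clock: 25.85
position: [0.5364, 0.1853, 0.1919]
ee_rot: [0.622, 0.783, -0.0, 0.0]
ft_force: [0.2, 0.0, -3.7]
grip_width: 0.076
```

>>> arm_command(slide=[[0,0,0.3],[0,0,0.3],[0,0,0],[0,0,0]], turn=[0,0,0,0], grip=[1,1,1,1])

```text
clock: 26.18
position: [0.5364, 0.1853, 0.1913]
ee_rot: [0.622, 0.783, -0.0, 0.0]
ft_force: [0.2, 0.3, -4.1]
grip_width: 0.078
```

>>> arm_command(slide=[[0,0,0.3],[0,0,0],[0,0,0]], turn=[0,0,0], grip=[1,1,1])

```text
clock: 26.43
position: [0.5364, 0.1853, 0.191]
ee_rot: [0.622, 0.783, 0.0, 0.0]
ft_force: [0.2, 0.3, -2.9]
grip_width: 0.073
```

>>> arm_command(slide=[[0,0,0.3],[0,0,0],[0,0,0]], turn=[0,0,0], grip=[1,1,1])

```text
clock: 26.68
position: [0.5364, 0.1853, 0.1909]
ee_rot: [0.622, 0.783, 0.0, 0.0]
ft_force: [-1.7, -0.9, -1.3]
grip_width: 0.075
```

>>> arm_command(slide=[[0,0,0.2],[0,0,0],[0,0,0]], turn=[0,0,0], grip=[1,1,1])

```text
clock: 26.93
position: [0.5365, 0.1854, 0.1908]
ee_rot: [0.622, 0.783, 0.0, 0.0]
ft_force: [-1.4, 0.3, 1.1]
grip_width: 0.072
```

```bash
python3 look.py s21 270,215,350,335 230,210,310,330;python3 -c "
from h import *
o=manip.get_obs();print(o['clock'],o['position'],o['ee_rot'],o['ft_force'],o['torque'])"
```

```text
27.0333 [0.5365234  0.18532153 0.19075257] [6.22407307e-01 7.82693493e-01 1.20827686e-04 1.61793074e-04] [-0.77288043 -0.82440955  2.36228328] [-0.18907408  0.31969335  0.04815427]
```

View pics/s21.png

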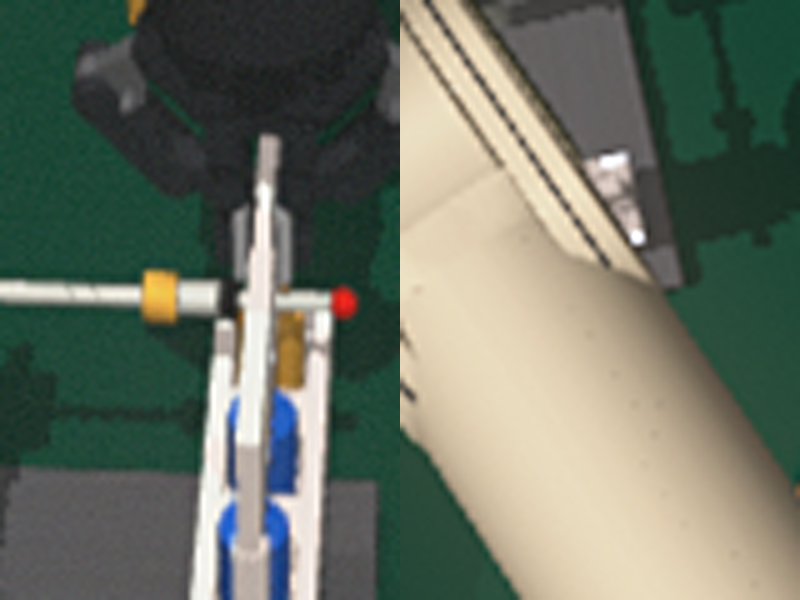

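>>> arm_command(slide=[[0,0,-0.2],[0,0,0],[0,0,0],[0,0,0]], turn=[0,0,0,0], grip=[1,1,1,1], newtons=20)

```text
clock: 27.37
position: [0.5364, 0.1853, 0.1907]
ee_rot: [0.622, 0.783, 0.0, 0.0]
ft_force: [-0.2, 0.3, 1.9]
grip_width: 0.074
```

>>> arm_command(slide=[[0,0,0],[0,0,0],[0,0,0],[0,0,0],[0,0,0],[0,0,0],[0,0,0],[0,0,0]], turn=[0,0,0,0,0,0,0,0], grip=[0.93,0.91,0.89,0.87,0.85,0.83,0.8,0.75])

```text
clock: 28.03
position: [0.5364, 0.1853, 0.1907]
ee_rot: [0.622, 0.783, -0.0, 0.0]
ft_force: [-0.7, 0.1, 0.1]
grip_width: 0.251
```

```bash
python3 look.py s22 270,215,350,335 230,210,310,330;python3 -c "
from h import *
o=manip.get_obs();print(o['clock'],o['position'],o['ee_rot'],o['ft_force'],o['torque'])"
```

```text
28.1333 [0.53639384 0.18532906 0.19070073] [ 6.22368293e-01  7.82724541e-01 -1.43430705e-06  4.03013752e-05] [ 1.10817232 -0.22795531 -0.86864739] [-0.03295202 -0.01914704  0.01856711]
```

View pics/s22.png

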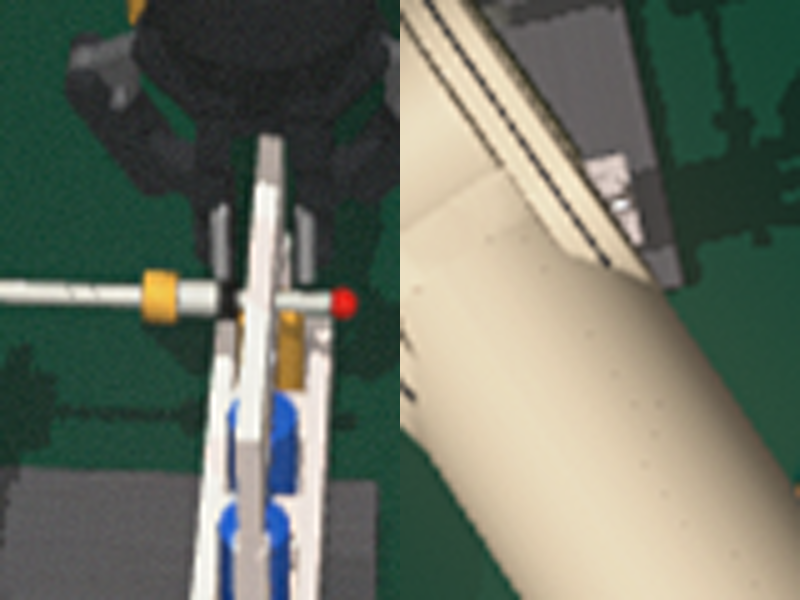

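>>> arm_command(slide=[[0,0,0],[0,0,0],[0,0,-1],[0,0,-2],[0,0,-4],[0,0,-6],[0,0,-8],[0,0,-10],[0,0,-12],[0,0,-14]], turn=[0,0,0,0,0,0,0,0,0,0], grip=[0.7,0.6,0.5,0.5,0.5,0.5,0.5,0.5,0.5,0.5])

```text
clock: 28.97
position: [0.5363, 0.1853, 0.249]
ee_rot: [0.622, 0.783, -0.0, 0.0]
ft_force: [-0.3, -0.2, 0.2]
grip_width: 0.498
```

>>> arm_command(slide=[[0,0,-14],[0,0,-14],[0,0,-14],[0,0,-10],[0,-15,-5],[0,-20,0],[0,-20,0],[0,-15,0],[0,-10,0],[0,0,0]], turn=[0,0,0,0,0,0,0,0,0,0], grip=[0.5,0.5,0.5,0.5,0.5,0.5,0.5,0.5,0.5,0.5])

```text
clock: 29.8
position: [0.4573, 0.1674, 0.3058]
ee_rot: [0.622, 0.783, -0.0, 0.001]
ft_force: [-0.1, -0.3, 1.0]
grip_width: 0.503
```

```bash
python3 look.py s23 270,205,350,345 210,180,310,330;python3 - <<'E'
from meas import *
o=manip.get_obs();print(o['clock'],o['position'],o['ft_force'],o['grip_width'])
for n in("side","top"):
    manip.camera(n)
    for t in("rack","hole1","brass_center","plug_a_center","peg_tip"): print(n,t,[(round(x["score"],2),c2w(n,x["xyz"]).round(4).tolist()) for x in manip.tip_of(t,n)[:5]])
E
```

```text
29.9 [0.4588 0.1671 0.3054] [-0.1214 -0.0141  0.128 ] 0.5019461533615863
side rack [(0.82, [0.5275, 0.2067, 0.1157])]
side hole1 [(0.93, [0.54, 0.1666, 0.1971]), (0.83, [0.531, 0.2056, 0.1936]), (0.79, [0.5369, 0.1902, 0.1968]), (0.77, [0.5248, 0.2263, 0.202]), (0.68, [0.5231, 0.2467, 0.2039])]
side brass_center [(0.68, [0.5443, 0.1566, 0.1413])]
side plug_a_center [(0.49, [0.4155, 0.0325, 0.0038]), (0.41, [0.5302, 0.2058, 0.1393])]
side peg_tip [(0.58, [0.5134, 0.177, 0.2051])]
top rack [(0.74, [0.5315, 0.2053, 0.1127]), (0.38, [0.518, 0.2438, 0.1921]), (0.19, [0.5413, 0.1591, 0.1394])]
top hole1 [(0.89, [0.5229, 0.2247, 0.1952]), (0.86, [0.5192, 0.2483, 0.1938]), (0.77, [0.5366, 0.1844, 0.1948]), (0.74, [0.5319, 0.2092, 0.198]), (0.55, [0.5353, 0.1604, 0.196])]
top brass_center [(0.55, [0.693, -0.3934, -0.0028]), (0.53, [0.5397, 0.1588, 0.142])]
top plug_a_center [(0.31, [0.5874, 0.1955, -0.0029])]
top peg_tip [(0.97, [0.509, 0.1745, 0.2003]), (0.67, [0.5296, 0.2093, 0.1935])]
```

View pics/s23.png

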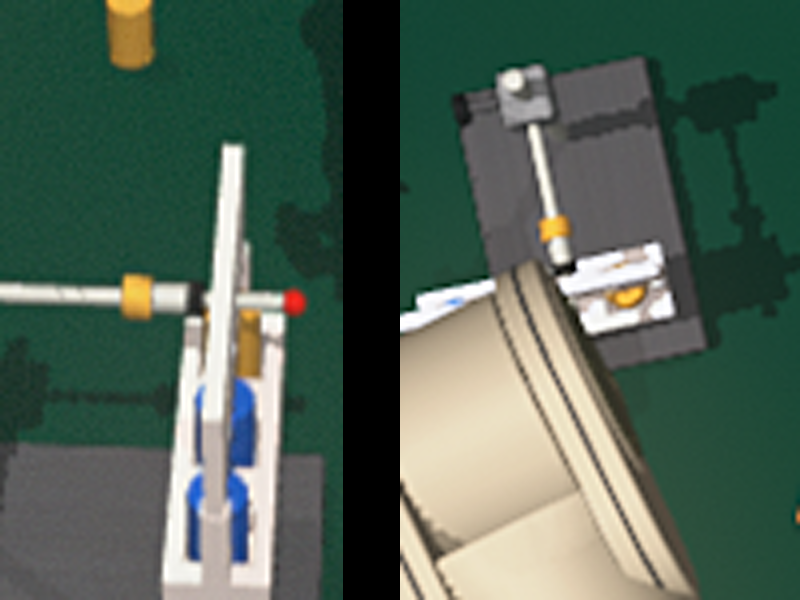

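>>> arm_command(slide=[[0,0,-10],[-10,0,-10],[-20,0,0],[-20,0,0],[-20,0,0],[-20,0,0],[-20,0,0],[-15,0,0],[-10,0,0],[0,0,0]], turn=[0,0,0,0,0,0,0,0,0,0], grip=[0.5,0.5,0.5,0.5,0.5,0.5,0.5,0.5,0.5,0.5])

```text
clock: 31.33
position: [0.4895, 0.033, 0.3253]
ee_rot: [0.624, 0.782, 0.0, 0.0]
ft_force: [-0.2, -0.1, -0.1]
grip_width: 0.502
```

```bash
python3 - <<'E'
from fit import *
ims=[];tm=[]
for k in range(10):
    ims.append(manip.camera("side").astype(float)); tm.append(manip.camera("top").astype(float))
a,b=np.mean(ims[:3],0),np.mean(ims[-3:],0); print("side diff",np.abs(a-b)[205:350,290:370].max(),"top diff",np.abs(np.mean(tm[:3],0)-np.mean(tm[-3:],0))[190:280,220:300].max(), [np.abs(ims[i]-ims[0])[205:350,290:370].mean().round(2) for i in range(10)])
S=np.mean(ims,0);T=np.mean(tm,0);np.save("S5.npy",S);np.save("T5.npy",T)
o=manip.get_obs();print(o['clock'],o['position'],ball(S,(338.2,275)))
A=cv2.resize(S[215:335,290:370].astype(np.uint8),None,fx=5,fy=5,interpolation=cv2.INTER_CUBIC)
B=cv2.resize(T[190:290,210:290].astype(np.uint8),None,fx=5,fy=5,interpolation=cv2.INTER_CUBIC)
B=cv2.copyMakeBorder(B,0,100,0,0,cv2.BORDER_CONSTANT)
cv2.imwrite("pics/s24.png",np.hstack([A,B]))
E
```

```text
side diff 14.333333333333336 top diff 109.66666666666667 [np.float64(0.0), np.float64(2.57), np.float64(2.59), np.float64(2.59), np.float64(2.57), np.float64(2.57), np.float64(2.58), np.float64(2.57), np.float64(2.58), np.float64(2.56)]
32.3333 [0.4888 0.0357 0.3247] [338.1639 275.0057]
```

View pics/s24.png

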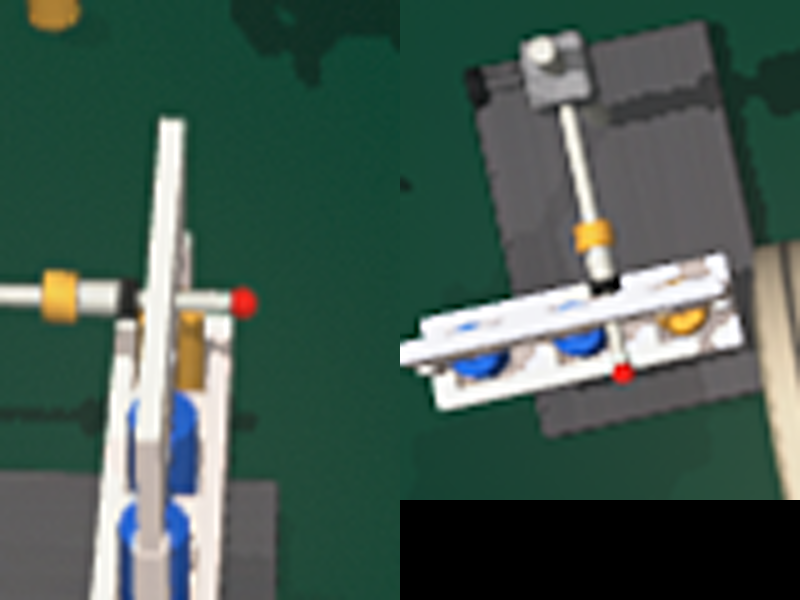

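```bash
python3 - <<'E'
from fit import *
S=np.load("S5.npy"); g=S.min(2)
def edge(u,a,b,lo,hi,rising):
    c=g[a:b,u-1:u+2].mean(1); t=(lo+hi)/2
    i=np.where((c[:-1]<t)&(c[1:]>=t))[0] if rising else np.where((c[:-1]>t)&(c[1:]<=t))[0]
    i=i[0]; return a+i+(t-c[i])/(c[i+1]-c[i])
for nm,u,a,b in (("A",324,232,246),("B",320,296,310),("C",334,272,290),("D1",312,330,362),("D2",330,330,362)):
    print(nm,a,g[a:b,u-1:u+2].mean(1).round(0).astype(int).tolist())
E
```

```text
A 232 [23, 23, 24, 23, 21, 19, 85, 209, 247, 243, 242, 242, 242, 242]
B 296 [239, 239, 239, 240, 240, 239, 224, 189, 169, 170, 170, 173, 175, 175]
C 272 [37, 130, 211, 221, 173, 133, 208, 246, 244, 240, 226, 178, 142, 164, 208, 226, 225, 220]
D1 330 [212, 210, 206, 202, 199, 210, 232, 238, 237, 238, 228, 192, 172, 173, 174, 175, 177, 143, 84, 67, 73, 68, 66, 81, 92, 90, 87, 83, 86, 90, 88, 90]
D2 330 [221, 221, 222, 224, 224, 224, 223, 225, 227, 227, 228, 211, 180, 173, 174, 175, 178, 179, 133, 64, 57, 61, 61, 62, 78, 88, 86, 84, 84, 85, 86, 89]
```

```bash
python3 - <<'E'
from fit import *
F=[((324,238.38),*EA),((320,302.54),*EB),((312,340.6),*EDt),((330,341.3),*EDt),((312,347.36),*EDb),((330,348.2),*EDb)]
sb=atz("side",(338.15,275.02),.2)
d=np.array([np.cos(np.radians(13)),np.sin(np.radians(13))]);e=np.array([-d[1],d[0]])
for z in (.114,.116): 
    q,r,s=solve(F,[1,3],(.5305,.205,z)); H=q[:2]-.021*e
    print(q,r.round(2),s,((sb[:2]-H)@e*1e3).round(2))
E
```

```text
[ 0.5305  0.2064  0.114   0.9596 13.    ] [ 0.39  0.03 -0.05 -0.03 -0.08 -0.18] [0.0002 0.1868] -0.64
[ 0.5305  0.2079  0.116   0.9245 13.    ] [ 0.18  0.01 -0.01  0.01 -0.03 -0.13] [0.0001 0.1034] -2.14
```

```bash
python3 -c "
from workcell import manip
print(manip.hand_in())"
```

```text
the job is handed in; nothing more can be done
None
```

The rack is hanging on the peg, released, level and still, and the job is handed in at about 32 s.

**What I did**
- **Hole choice:** the brass weight stands in an end well, which puts the balance point about 21 mm towards it. I used the hole 21 mm from the middle on the brass side.
- **Grip:** the first grasp closed on air, because the visible finger ends sat about 22 mm higher than the reported tool point. I went 22 mm lower, gripped the plate above that hole, and lifted the rack.
- **Threading:** I turned the rack to the measured 13° peg direction. The ball went through the hole with no force above sensor noise.
- **Press:** the force on the buffer rose to about 6.3 N, and I held it for over a second.
- **Release:** I backed off about 7 mm and lowered 4 mm until the peg took the weight. The peg load peaked at roughly 6 N, estimated from the wrist force. I then opened the fingers slowly and withdrew.

**Last checks**
- **Position:** the plate hangs between buffer and ball, and all three weights were still down in their wells.
- **Level:** the fitted tilt is about 1° (0.017 rad), well inside the 0.14 rad limit.
- **Still:** side pictures over about 1 s showed no movement beyond noise. The same check in the top camera was useless, because the arm was still settling in that view.
- **Peg:** the red ball stayed at the same pixel throughout, so the peg did not shift visibly.
- **Clearance:** the arm is away from everything and its force reading is about zero.

**What disagreed**
- The two cameras differed by 1 to 1.5 mm on the rack's sideways position, so I averaged them.
- Letting the side-view fit choose the rack height gave a value 6 to 8 mm too high. I used the arm's own lift distance instead, and touchdown after exactly 4 mm confirmed it.

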